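Let down the vial lift with its release valve and load the rack

ROBOT

A 6-joint arm with a two-finger parallel gripper is mounted at the origin on the work surface. World frame = base frame: x ahead of the robot, y to its left, z up, the work surface at z = 0. Lengths are in m, angles in rad, forces in N, time in s.
With the tool pointing down it reaches from about 0.35 to 0.975 m from the base axis. Payload 4.9 kg.
Tool frame: the origin (TCP) lies at the very end of the fingers, on their centre line; the grasp point (between the pads) lies 19 mm behind it (ctrl.pinch_z is the distance from the TCP to the grasp point, in m); z points along the fingers, y is the direction in which the jaws open and shut (so a half turn about z gives the same grasp; the last joint's range is limited). The gripper opens to 85 mm and grips with 20 to 120 N. Pads are 22 mm wide; open, the fingers measure 114 mm over their backs; the gripper's body (76 mm by 85 mm) begins 54 mm behind the grasp point. The pads swing forward as they close: fully open they stand 13 mm farther back than shut.
Start: joints at [-1.242, 0.053, 1.613, -0, 1.476, -0.119], TCP at [0.271, -0.563, 0.231] pointing down, gripper open.
Joint ranges: [-3.01, 3.01], [-1.01, 2.22], [0.06, 2.58], [-1.02, 4.17], [0.09, 2.62], [-3.14, 3.14]. Speed limits (rad/s): [2.57, 2.57, 3.14, 3.14, 3.14, 3.14].

INTERFACE

Orientations are given as a rotation vector (axis times angle).
In Python, from station import ctrl gives the robot as it stands.
- The arm moves only by the tool carry_out, never from a script. Its argument "series" is a list of rows, each a list of 7 numbers: the shift along the world's x, y, z each as a share of 0.025 m, from -1 to 1, then the turn, a rotation vector about the world's x, y, z each as a share of 0.1 rad, from -1 to 1, then the opening, from 0 (shut) to 1 (fully open). A call has 1 to 12 rows; each row shifts and turns the commanded pose from where the row before left it; what a row does not reach is not made up. A row lasts 1/10 s, in which the tool goes at most 50 mm and 8.59 degrees, less where a joint would pass 70% of its speed; a pose out of reach is approached as far as the arm can. A call with a number of a shift or a turn outside -1 to 1 is refused whole. A call with a gripper value outside its range is refused whole. The fingers move at their own pace and stop on an object; "grip_force" is the grip in N (left out, the last holds). Time passes only in rows, so rows that do not move let the fingers close. It gives the time, the measured TCP pose, the force and the opening at its end, in the units of the state.
- ctrl.get_obs(): the state, without advancing time (a new reading comes with each control period).
- ctrl.get_image(name): name is "side" or "top" or "wrist"; returns a dict with "frame" (420x560x3 uint8, blue, green, red), "fx", "fy", "cx", "cy" (pixels), "k1" (the pictures are not rectified: a ray, as slopes to the right and down, at radius r is drawn at 1 + k1 r^2 times it, then the intrinsics apply), "R" (3x3) and "t" (3): a world point X has camera coordinates R X + t; the wrist camera has in their place "hand_eye" (4x4, takes a point from camera to tool coordinates, whose origin is the TCP and whose axes are the flange's). Camera axes: x right, y down, z forward; pixel columns grow to the right and rows downward; lengths in m; the calibration is good to about 2 mm. A picture is of the moment at which its call begins: read the wrist's pose just before it. There is no depth.
- ctrl.finish_job(): hands the job in, once; it reports no verdict.
Trained networks look in a picture, given as the dict that the camera call returned (one of the last four; its "shot" number tells which), for a name from the list of things; names that differ only in an ending like _2 or _b are one class to them, and where a whole thing is asked for, a point or a joint stands for the part that bears it (a point fixed in the world has none). Each returns a list of dicts, best first, with "p" (0 to 1); they miss things now and then, are a little off and sometimes report something else, mostly with a low value. They report only what shows in the picture. A call takes as long as a camera call.
- ctrl.trace(picture, name): "mask" (420x560 bool, what is visible of it) and "rect" ([left, top, width, height] as shares, 0 to 1, of the picture: columns of its width, rows of its height, round what is visible of it).
- ctrl.mark_of(picture, name): "position" ([column, row] as shares, 0 to 1, of the picture: columns of its width, rows of its height: a listed point, or the origin of a listed thing).
The state is a dict: "t": time; "q": joint angles; "dq": joint speeds; "effort": joint torques, N m; "tool_pos": TCP position; "tool_rot": TCP orientation; "contact_force": force on the tool from outside, world axes, zero at the start; "wrist_torque": the same for the moment, N m; "opening": finger opening in m.
Only numpy, scipy, OpenCV 4.12 (cv2) and the standard library are available. Lean on these libraries where they do the work, as an engineer would, in place of code of your own. Each camera call takes 0.05 s, during which the arm holds its last target.

TASK

The small hydraulic lift is holding a rack of sample vials above the analyser's white infeed deck. Crack its red T-handled release valve open just far enough (anticlockwise, less than a quarter turn) that the platform sinks steadily under its own load, slower than 3 cm a second and never pushed by hand, until it is all the way down and level with the deck, and only then turn the valve shut again, snug but not forced. Then slide the rack, without lifting it, across onto the deck until it rests gently against the red end stop; leave everything else on the bench where it stands.

Things in the scene. Friction and masses are not known exactly. Their poses are not given: they have to be found in the camera images.
- station: the fixed loading station: a grey base plate 290 x 310 x 12 mm that carries everything below. Origin at table height; its +y axis is the way the rack slides (lift at -y, deck at +y); the blue valve block (62 x 70 mm, top 74 mm above the table) stands on its -x side.
- valve_grip (a point): the middle of the red T handle of the release valve, on its vertical turning axis, 136 mm above the table. The handle is a bar 56 mm long (along this point's own x axis), 12 mm wide and 24 mm high (from 124 to 148 mm above the table) on a bare 14 mm stem; a white dot marks its +x end. Valve axis at (-125, 0) mm in the station's frame.
- valve (a joint): valve angle, rad: 0 shut, growing anticlockwise from above to 1.5; starts at 0 to 0.12; below 0.12 counts as shut. The lift is held (leaking under 0.5 mm/s) up to a cracking angle set by the unknown load, between 0.15 and 0.95; beyond it the speed grows 5 to 20 mm/s per 0.1 rad, lagging 0.3 s. Turns stiffly (0.2 N m), stays put. The seat gives: about -0.03 at 0.5 N m; spoiled at -0.08 (1 N m).
- lift (a joint): how far the lift platform has sunk, m: 0 at the top where it starts, 0.050 at the bottom stop.
- lift_top (a point): centre of the top face of the aluminium lift platform, 84 x 104 mm (station x, y) and 12 mm thick; 120 mm above the table at the start, 70 mm when down. Two steel rails 10 mm high along y, 66 mm apart inside, guide the rack; both ends are open. Centred at (0, -56) mm in the station's frame.
- rack_mid (a point): centre of the white plastic vial rack's block, 60 mm (x) x 100 mm (y) x 30 mm (z); this point lies 15 mm above its underside. Capped vials fixed in it stand to 48 mm above the underside. It weighs 0.2 to 0.53 kg and starts on the platform between the rails, its axes nearly along the station's. To be pushed on its -y end face, about flush with the platform's -y edge; only the base plate lies behind it.
- home (a point): the point on the infeed deck's surface, 68.5 mm above the table (1.5 mm lower than the lowered platform), above which the rack's centre stands when its +y end touches the end stop. Axes as the station's; 114 mm in +y from the platform's centre. The deck is 84 x 118 mm, its rails 12 mm high and 68 mm apart inside, level with the lowered platform and 4 mm from it.
- end_stop: red plate 84 x 10 x 36 mm, rigid, across the +y end of the deck; its origin is the centre of its lower edge; its -y face is 5 mm before the origin and 50 mm beyond the home point. It may be pressed with at most 25 N.
- vial_a: loose amber vial with a blue cap, 15 mm across, 33 mm high, standing on the base plate; leave alone
- vial_b: loose amber vial with a green cap, 15 mm across, 33 mm high, standing on the base plate; leave alone
- wash_bottle: white bottle with red cap, 64 mm across, 170 mm high; leave alone
- tip_box: clear box with blue lid, 122 x 87 x 62 mm; leave alone
- empty_tray: white empty grid tray, 100 x 200 x 30 mm; leave alone
- jar: amber jar with white lid, 60 mm across, 70 mm high; leave alone

How it is judged:
On the way, in this order (a step that is already met when the one before it is completed fails the run):
1. the platform is let all the way down with the rack still on it (value of joint lift above 0.047 m and y of rack_mid in the frame of lift_top between -0.02 and 0.02 m), for 0.1 s.
2. the valve is shut again (value of joint lift above 0.047 m and value of joint valve below 0.12 rad), for 0.2 s.
3. the rack is slid home against the end stop (y of rack_mid in the frame of home between -0.004 and 0.004 m and x of rack_mid in the frame of home between -0.008 and 0.008 m and z of rack_mid in the frame of home below 0.019 m and angle between rack_mid's own z axis and vertical below 0.06 rad), for 0.2 s.
At the end, for the whole second after the job is handed in: The platform is down (lift above 0.047 m), the valve is shut (below 0.12 rad), and the rack stands flat on the deck at rest, within 4 mm of touching the end stop and within 8 mm of the lane's middle (all of step 2 and all of step 3 and linear speed of rack below 0.01 m/s).
It fails at once if the lift sinks faster than 35 mm/s or its platform is pushed by hand (more than 8 N) (velocity of joint lift above 0.035 m/s or contact force between the fingers and lift_c0 above 8 N).
It fails at once if the valve is forced onto its seat (reading below -0.08) (value of joint valve below -0.08 rad).
It fails at once if the rack is lifted more than 15 mm off the platform or deck (z of rack_mid in the frame of lift_top above 0.03 m).
It fails at once if the rack is rammed against the end stop (more than 25 N) (contact force between rack and end_stop above 25 N).
It fails at once if something else on the bench is moved more than 30 mm (distance of any of vial_a, vial_b, wash_bottle, tip_box, empty_tray, jar from where it was at the start of the episode above 0.03 m).
It also fails if it takes over 72 s, if anything falls off the work surface, if the arm or the gripper's body presses on something with over 40 N, if the wrist force passes 120 N, or if a joint passes its speed limit or range.

## Working session

There is one attempt and no reset: what is moved stays moved. The work goes in short steps, Python scripts to look and compute and a tool call to move; the robot and the scene stay as the last step left them, time stands still between calls to the robot, and variables do not carry over. Pictures are saved under pics/ and viewed, and the job is handed in when it is done.

Besides the shell and the picture viewer there is one more tool, called after "Request:" as name(argument=value, ...), one argument or row to a line, values as JSON. carry_out: Moves the arm, as the interface text tells. Shift numbers are shares of 0.025 m and turn numbers shares of 0.1 rad, none past 1 either way. Its arguments: {"type":"object","properties":{"series":{"type":"array"},"grip_force":{"type":"number"}},"required":["series"]}

```bash
mkdir -p pics; ls
cat > h.py <<'E'
import numpy as np,cv2
from station import ctrl
def save(im,n): cv2.imwrite('pics/'+n+'.png',im['frame'])
def ray(im,px):
    # px pixel -> camera slopes
    d=np.array([(px[0]-im['cx'])/im['fx'],(px[1]-im['cy'])/im['fy']]); u=d.copy()
    for _ in range(20): u=d/(1+im['k1']*(u@u))
    return np.array([u[0],u[1],1.])
def cam(im,obs=None):
    if 'R' in im: R=np.array(im['R']);t=np.array(im['t']);return R.T,-R.T@t
    H=np.array(im['hand_eye']);T=cv2.Rodrigues(np.array(obs['tool_rot'],float))[0]
    return T@H[:3,:3],T@H[:3,3]+np.array(obs['tool_pos'])
def atz(im,px,z,obs=None):
    A,c=cam(im,obs);d=A@ray(im,px);return c+d*(z-c[2])/d[2]
def proj(im,X,obs=None):
    A,c=cam(im,obs);p=A.T@(np.array(X)-c);s=p[:2]/p[2];s=s*(1+im['k1']*(s@s))
    return np.array([s[0]*im['fx']+im['cx'],s[1]*im['fy']+im['cy']])
def mk(im,n):
    r=ctrl.mark_of(im,n)
    return [(np.array(a['position'])*[560,420],round(a['p'],2)) for a in r[:2]]
E
python3 - <<'E'
from h import *
o=ctrl.get_obs();print(o)
for c in ['side','top','wrist']:
    im=ctrl.get_image(c);save(im,c+'0')
    print(c,im.get('R'),im.get('t'),im['fx'],im['k1'])
    A,cc=cam(im,o);print(cc)
    for n,z in [('station',0),('valve_grip',.136),('lift_top',.12),('rack_mid',.135),('home',.0685),('end_stop',.0685),('vial_a',0),('wash_bottle',0),('tip_box',0),('empty_tray',0),('jar',0)]:
        for p,c1 in mk(im,n): print(n,p.round(1),c1,atz(im,p,z,o).round(4))
E
```

```text
pics
{'t': 0.0, 'q': array([-1.24196717e+00,  5.33496745e-02,  1.61428979e+00,  3.59219111e-05,
        1.47596920e+00, -1.18975268e-01]), 'dq': array([ 0.00028607, -0.00034519,  0.00056261,  0.00022723,  0.00131775,
        0.00021499]), 'effort': array([ 1.03147668e-03, -3.93674004e+01, -3.70177889e+01,  5.93068899e-05,
        6.87391410e-03,  3.79019525e-06]), 'tool_pos': array([ 0.2704417 , -0.56278092,  0.23006997]), 'tool_rot': array([-3.06121627e+00, -6.97095762e-01,  2.75631922e-04]), 'contact_force': array([1.07896707, 0.71579938, 0.0390292 ]), 'wrist_torque': array([ 0.00186643, -0.00249967, -0.00223741]), 'opening': 0.08487664765659247}
side [[-0.7505737  -0.6607765   0.00367867]
 [-0.51738796  0.58421801 -0.62529914]
 [ 0.41103384 -0.47123639 -0.78037648]] [0.42068221 0.36743836 1.17229486] 511.64484936207197 -0.19109883747665285
[0.02400833 0.61574082 1.14304268]
station [293.6 211.9] 0.94 [ 0.5723 -0.0619  0.    ]
station [303.4 172.1] 0.6 [ 0.6476 -0.195   0.    ]
valve_grip [337.6 202.8] 0.72 [ 0.4427 -0.0764  0.136 ]
lift_top [302.4 172.4] 0.77 [ 0.5835 -0.1073  0.1
[... 1132 characters left out ...]
d [310.4 213.5] 0.58 [ 0.5595 -0.116   0.135 ]
home [269.  218.1] 0.57 [0.5553 0.011  0.0685]
end_stop [254.1 217.9] 0.51 [0.5553 0.0585 0.0685]
vial_a [291.4 194.1] 0.58 [ 0.65   -0.0616  0.    ]
vial_a [262.6 190.7] 0.51 [0.6603 0.0348 0.    ]
wash_bottle [400.3 194.7] 0.8 [ 0.6533 -0.4271  0.    ]
tip_box [409.3 271.5] 0.86 [ 0.3964 -0.4495  0.    ]
empty_tray [147.6 222.7] 0.73 [0.5466 0.4127 0.    ]
jar [202.7 171.9] 0.61 [0.7222 0.2372 0.    ]
wrist None None 341.367654748173 0.026388532609038128
[ 0.33641092 -0.5297334   0.37264465]
rack_mid [240.2  24.9] 0.38 [ 0.3709 -0.4831  0.135 ]
vial_a [238.   23.3] 0.18 [ 0.3909 -0.4541  0.    ]
jar [239.   21.6] 0.35 [ 0.3927 -0.4544  0.    ]
```

Run:
```python
import cv2
a=cv2.imread('pics/side0.png')[110:270,190:430];cv2.imwrite('pics/s0c.png',cv2.resize(a,None,fx=3.3,fy=3.3,interpolation=2))
a=cv2.imread('pics/top0.png')[150:290,190:370];cv2.imwrite('pics/t0c.png',cv2.resize(a,None,fx=4,fy=4,interpolation=2))
```

```text
(no output)
```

View pics/s0c.png

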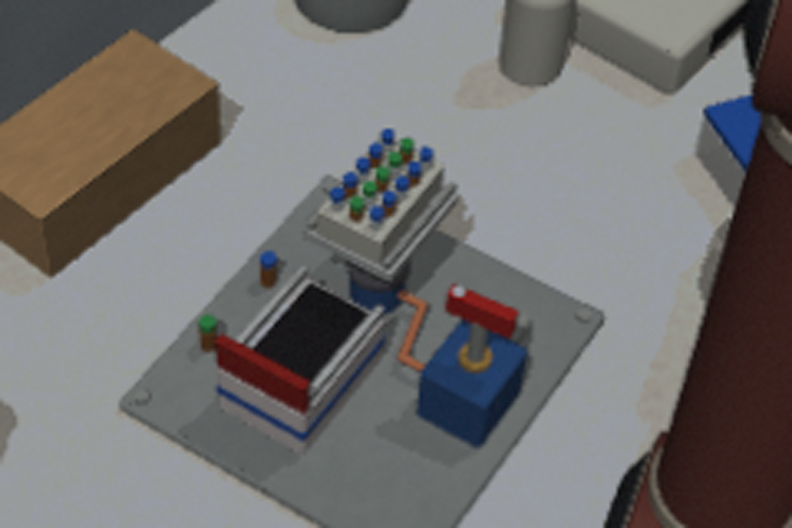

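View pics/t0c.png

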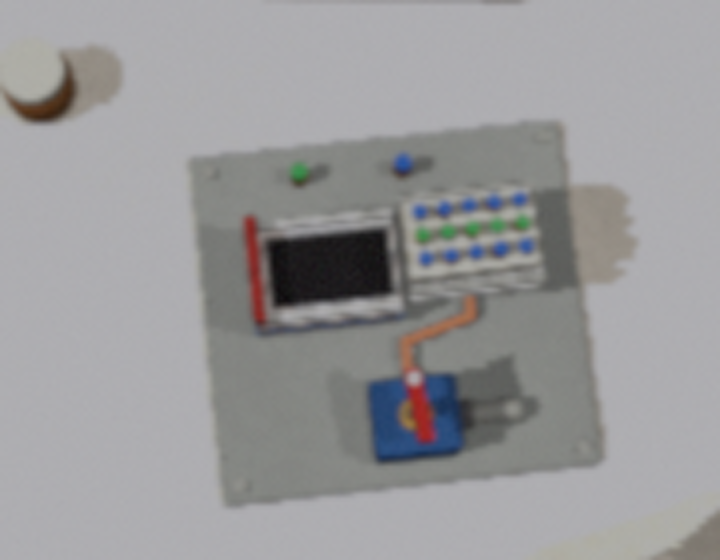

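Run:
```python
from h import *
im=ctrl.get_image('top')
P=[atz(im,np.array(p)/4+[190,150],.012)[:2] for p in [(190,158),(565,122),(605,462),(225,506)]]
print(np.array(P).round(4)); print('c',np.mean(P,0))
y=(P[0]-P[1]+P[3]-P[2]);x=(P[0]-P[3]+P[1]-P[2])
print(np.linalg.norm(y)/2,np.linalg.norm(x)/2,np.arctan2(-y[0],y[1]),np.arctan2(x[1],x[0]))
d=atz(im,np.array((413,378))/4+[190,150],.148);e=atz(im,np.array((427,440))/4+[190,150],.148)
print(d,e,np.linalg.norm(d-e),np.arctan2(*(d-e)[[1,0]]))
s=ctrl.get_image('side')
c=lambda p:np.array(p)/3.3+[190,110]
d=atz(s,c((458,291)),.148);e=atz(s,c((517,312)),.148)
print(d,e,np.linalg.norm(d-e),np.arctan2(*(d-e)[[1,0]]))
```

```text
[[ 0.6603  0.1178]
 [ 0.6957 -0.1938]
 [ 0.4125 -0.2248]
 [ 0.3733  0.0821]]
c [ 0.53543136 -0.05466677]
0.31150769696448677 0.28703936205354813 0.12003563723489791 0.1162437031484504
[ 0.46173807 -0.06380949  0.148     ] [ 0.41530789 -0.07460285  0.148     ] 0.04766821219772068 0.22840757560869487
[ 0.46335649 -0.06523431  0.148     ] [ 0.41748113 -0.07879476  0.148     ] 0.04783758958855155 0.28740900312562767
```

Request:
carry_out(
  series=[
    [0.34,1,0.1,0,0,-0.1,1],
    [0.34,1,0.1,0,0,-0.1,1],
    [0.34,1,0.1,0,0,-0.1,1],
    [0.34,1,0.1,0,0,-0.1,1],
    [0.34,1,0.1,0,0,-0.1,1],
    [0.34,1,0.1,0,0,-0.1,1],
    [0.34,1,0.1,0,0,-0.1,1],
    [0.34,1,0.1,0,0,-0.1,1],
    [0.34,1,0.1,0,0,-0.1,1],
    [0.34,1,0.1,0,0,-0.1,1],
  ],
)

```text
t: 2.9
tool_pos: [0.3558, -0.3123, 0.2565]
tool_rot: [3.094, 0.543, 0.0]
contact_force: [-0.4, 0.9, -0.7]
opening: 0.086
```

Request:
carry_out(
  series=[
    [0.34,1,0,0,0,-0.1,1],
    [0.34,1,0,0,0,-0.1,1],
    [0.34,1,0,0,0,-0.1,1],
    [0.34,1,0,0,0,-0.1,1],
    [0.34,1,0,0,0,-0.1,1],
    [0.34,1,0,0,0,-0.1,1],
    [0.34,1,0,0,0,-0.1,1],
    [0.34,1,0,0,0,-0.1,1],
    [0.34,1,0,0,0,-0.1,1],
    [0.34,1,0,0,0,-0.1,1],
    [0,0,0,0,0,0,1],
    [0,0,0,0,0,0,1],
  ],
)

```text
t: 4.1
tool_pos: [0.4406, -0.0632, 0.2564]
tool_rot: [3.117, 0.39, -0.0]
contact_force: [-0.1, 0.0, -0.3]
opening: 0.0853
```

Run:
```python
from h import *
o=ctrl.get_obs();print(o['t'],o['tool_pos'],o['tool_rot'],o['q'])
im=ctrl.get_image('wrist');save(im,'w1')
A,cc=cam(im,o);print(cc,A)
for n,z in [('station',0),('valve_grip',.136),('lift_top',.12),('rack_mid',.135),('home',.0685),('end_stop',.0685)]:
        for p,c1 in mk(im,n): print(n,p.round(1),c1,atz(im,p,z,o).round(4))
s=ctrl.get_image('side');save(s,'s1')
```

```text
4.1 [ 0.44059479 -0.06320141  0.25636233] [ 3.11677194e+00  3.90318348e-01 -1.59947033e-04] [-3.09655917e-01 -4.13979712e-01  1.97956173e+00 -4.74399198e-04
  1.57590289e+00  1.01197190e+00]
[ 0.51144852 -0.0434811   0.39890226] [[ 2.46303719e-01 -9.28187639e-01 -2.78930432e-01]
 [-9.69192643e-01 -2.35976279e-01 -7.05748998e-02]
 [-3.14215684e-04  2.87720183e-01 -9.57714466e-01]]
station [303.2  62.9] 0.71 [ 0.5652 -0.052   0.    ]
valve_grip [292.9 206.4] 0.56 [ 0.4436 -0.0688  0.136 ]
lift_top [177.7  30.4] 0.72 [0.5471 0.0448 0.12  ]
rack_mid [390.4  41.1] 0.63 [ 0.575  -0.1042  0.135 ]
home [305.3  60.5] 0.71 [ 0.5583 -0.0518  0.0685]
home [244.1  40.8] 0.59 [0.5602 0.004  0.0685]
end_stop [179.1  33. ] 0.57 [0.552  0.0596 0.0685]
```

View pics/w1.png

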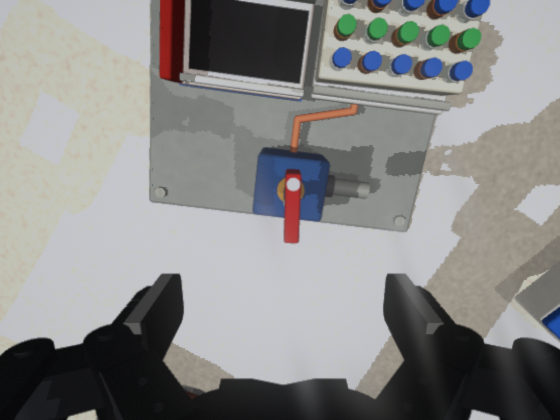

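View pics/s1.png

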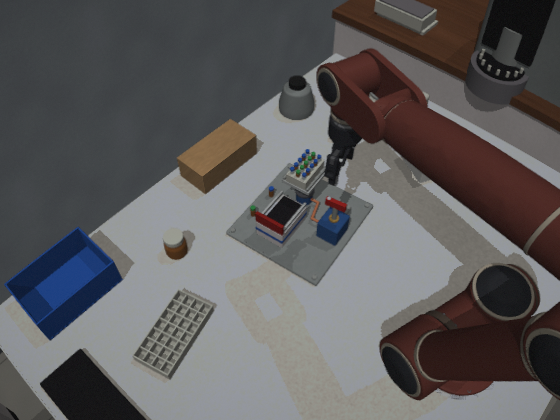

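Run:
```python
from h import *
import cv2
o=ctrl.get_obs()
im=ctrl.get_image('wrist');f=im['frame']
hsv=cv2.cvtColor(f,cv2.COLOR_BGR2HSV)
red=((hsv[...,0]<8)|(hsv[...,0]>172))&(hsv[...,1]>150)&(hsv[...,2]>60)
red[:160]=0;red[260:]=0;red[:,:260]=0;red[:,330:]=0
ys,xs=np.nonzero(red)
P=np.array([atz(im,(x,y),.148,o)[:2] for x,y in zip(xs,ys)])
c,(w,h),a=cv2.minAreaRect((P*1000).astype(np.float32));print(c,w,h,a)
c,s,v=cv2.PCACompute2(P.astype(np.float32),None)[0:1]+(0,0) if 0 else (P.mean(0),0,np.linalg.svd(P-P.mean(0),full_matrices=False)[2])
print(c,np.arctan2(*v[0][::-1]))
for n in [(261,150),(329,158),(321,220),(254,214)]: print(atz(im,n,.074,o).round(4))
for a,b,z in [((187,77),(303,97),.0805),((313,97),(447,110),.13),((150,201),(408,231),.012)]:
    A,B=atz(im,a,z,o),atz(im,b,z,o);d=A-B;print(A.round(4),B.round(4),np.arctan2(-d[0],d[1]))
cv2.imwrite('pics/w1c.png',cv2.resize(f[140:260,230:350],None,fx=5,fy=5))
```

```text
(445.1542053222656, -67.84330749511719) 53.78226852416992 10.575187683105469 14.21839714050293
[ 0.44336536 -0.06784384] -2.905045927352221
[ 0.4733 -0.0324  0.074 ]
[ 0.4817 -0.0964  0.074 ]
[ 0.4207 -0.106   0.074 ]
[ 0.4104 -0.0398  0.074 ]
[0.5188 0.0433 0.0805] [ 0.5278 -0.0581  0.0805] 0.0880982230705007
[ 0.5271 -0.0632  0.13  ] [ 0.5422 -0.1627  0.13  ] 0.15082176782404313
[0.377  0.0819 0.012 ] [ 0.4155 -0.2223  0.012 ] 0.12571085109962843
```

View pics/w1c.png

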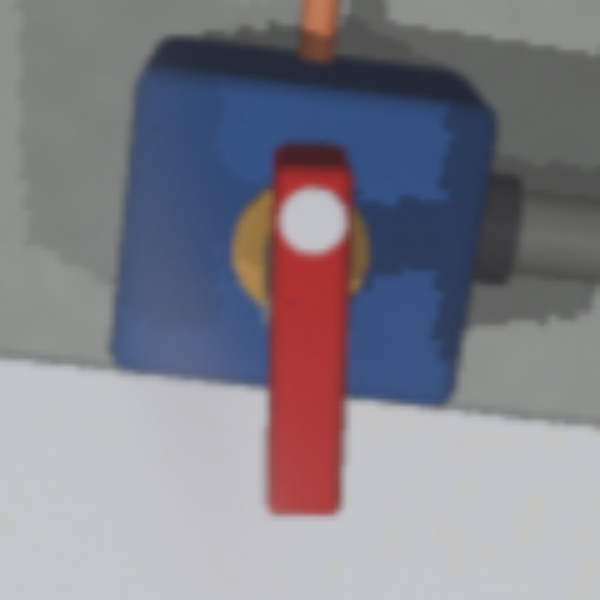

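Request:
carry_out(
  series=[
    [0.12,-0.21,-0.8,0,0,-0.03,0.6],
    [0,0,-1,0,0,0,0.6],
    [0,0,-1,0,0,0,0.6],
    [0,0,-1,0,0,0,0.6],
    [0,0,-0.8,0,0,0,0.6],
    [0,0,-0.6,0,0,0,0.6],
    [0,0,0,0,0,0,0.6],
  ],
  grip_force=40,
)

```text
t: 5.25
tool_pos: [0.4418, -0.0682, 0.1237]
tool_rot: [-3.116, -0.383, 0.008]
contact_force: [-0.4, 0.3, -0.2]
opening: 0.051
```

Run:
```python
from h import *
o=ctrl.get_obs();print(o['t'],o['tool_pos'],o['tool_rot'],o['contact_force'],o['opening'],o['wrist_torque'])
im=ctrl.get_image('wrist');save(im,'w2')
s=ctrl.get_image('side');save(s,'s2')
a=s['frame'][110:270,190:430];cv2.imwrite('pics/s2c.png',cv2.resize(a,None,fx=3.3,fy=3.3,interpolation=2))
```

```text
5.25 [ 0.44177326 -0.06817111  0.12367189] [-3.11590159 -0.38280425  0.00751308] [-0.38600617  0.26568133 -0.15464521] 0.05097089225407862 [-0.00084614 -0.00970319 -0.01551048]
```

View pics/w2.png

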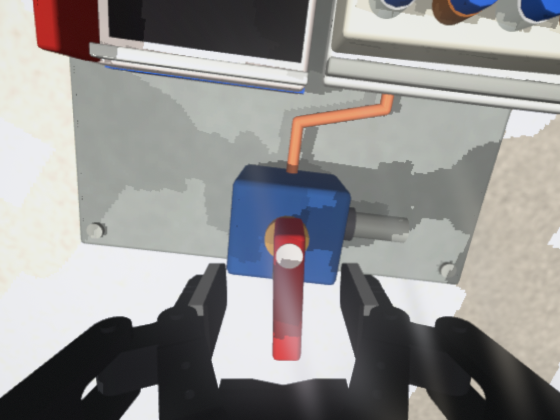

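View pics/s2c.png

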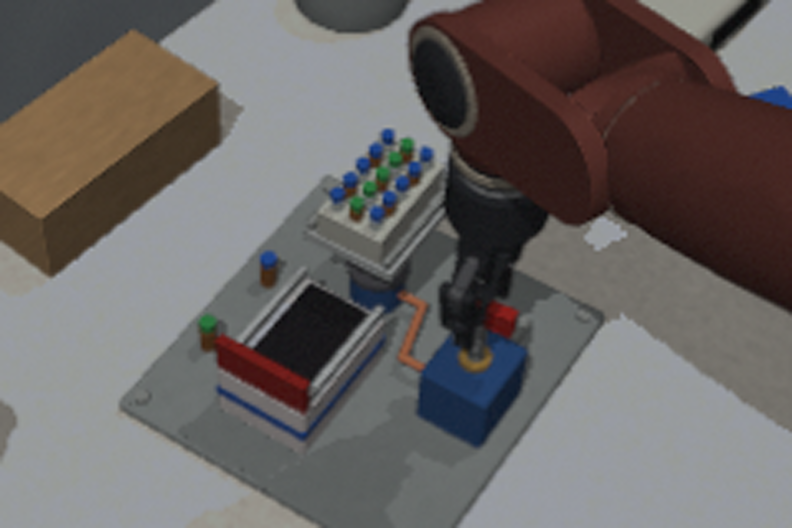

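Run:
```python
from h import *
o=ctrl.get_obs();im=ctrl.get_image('wrist')
f=im['frame'];cv2.imwrite('pics/w2c.png',cv2.resize(f[200:370,220:360],None,fx=4,fy=4))
for p in [(290,255),(291,236),(287,360),(287,337)]: print(p,atz(im,p,.148,o).round(4))
print(proj(im,[.4435,-.0685,.148],o),proj(im,o['tool_pos'],o))
```

```text
(290, 255) [ 0.4643 -0.0646  0.148 ]
(291, 236) [ 0.4719 -0.0631  0.148 ]
(287, 360) [ 0.4175 -0.0752  0.148 ]
(287, 337) [ 0.4284 -0.0725  0.148 ]
[286.56842423 303.62317409] [286.73390643 278.44354742]
```

View pics/w2c.png

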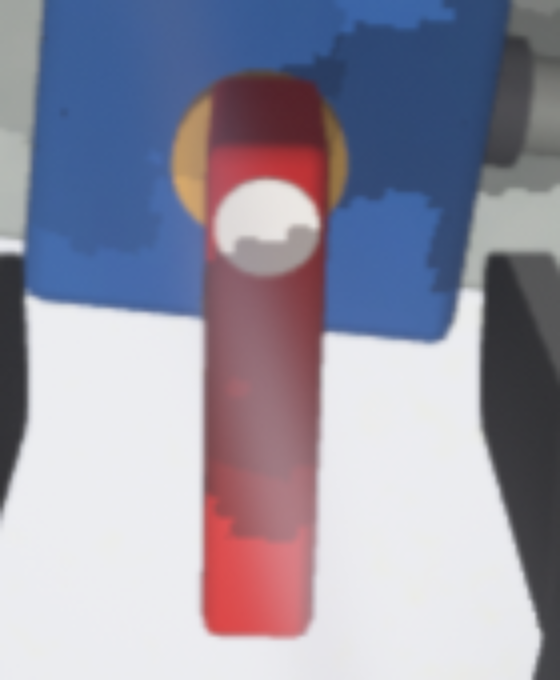

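Request:
carry_out(
  series=[
    [0.09,-0.02,0.1,0,0,0,0.6],
    [0,0,0,0,0,0,0],
    [0,0,0,0,0,0,0],
    [0,0,0,0,0,0,0],
    [0,0,0,0,0,0,0],
    [0,0,0,0,0,0,0],
  ],
  grip_force=60,
)

```text
t: 6.0
tool_pos: [0.4461, -0.069, 0.1295]
tool_rot: [-3.118, -0.384, -0.001]
contact_force: [-2.1, 0.9, 4.1]
opening: 0.0105
```

```bash
cat >> h.py <<'E'
import os
def yaw(o):
    T=cv2.Rodrigues(np.array(o['tool_rot'],float))[0];return np.arctan2(T[1,0],T[0,0])
def st():
    """state + rack image displacement vs reference in side cam -> estimated sink mm"""
    o=ctrl.get_obs();s=ctrl.get_image('side')
    g=cv2.cvtColor(s['frame'],cv2.COLOR_BGR2GRAY).astype(np.float32)
    x0,y0,x1,y1=286,146,322,184
    if not os.path.exists('ref.npy'): np.save('ref.npy',g)
    ref=np.load('ref.npy')
    t=ref[y0:y1,x0:x1]; m=cv2.matchTemplate(g[y0-8:y1+30,x0-12:x1+14],t,cv2.TM_CCOEFF_NORMED)
    _,v,_,(px,py)=cv2.minMaxLoc(m)
    sub=lambda a,b,c:(a-c)/(2*(a-2*b+c)) if a-2*b+c else 0
    fx=px+(sub(m[py,px-1],m[py,px],m[py,px+1]) if 0<px<m.shape[1]-1 else 0);fy=py+(sub(m[py-1,px],m[py,px],m[py+1,px]) if 0<py<m.shape[0]-1 else 0)
    X=np.array([.573,-.106,.15]);d=proj(s,X-[0,0,.01])-proj(s,X)
    r=np.array([fx-12,fy-8]);sink=10*(r@d)/(d@d)
    print('t %.2f yaw %.4f pos %s F %s M %s open %.4f sink %.2fmm (dpx %s v %.3f)'%(o['t'],yaw(o),o['tool_pos'].round(4),o['contact_force'].round(1),o['wrist_torque'].round(3),o['opening'],sink,r.round(2),v))
    return s
E
rm -f ref.npy; python3 -c "
from h import *
s=st();st();save(s,'s3')
save(ctrl.get_image('wrist'),'w3')
x=np.array([.573,-.106,.15]);print(proj(s,x),proj(s,x-[0,0,.05]))"
```

```text
t 6.00 yaw 0.2450 pos [ 0.4461 -0.069   0.1295] F [-2.1  0.9  4.1] M [ 0.297  0.275 -0.025] open 0.0105 sink -0.03mm (dpx [-0.01 -0.01] v 1.000)
t 6.05 yaw 0.2450 pos [ 0.4461 -0.069   0.1295] F [-1.5  1.3  5.9] M [0.307 0.277 0.005] open 0.0105 sink -0.03mm (dpx [-0.01 -0.01] v 1.000)
[305.5290378  167.05808738] [304.81254766 179.54220346]
```

View pics/w3.png

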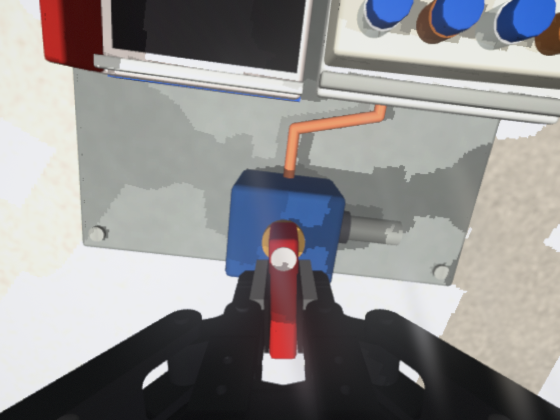

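Request:
carry_out(
  series=[
    [0,0,0,0,0,0.5,0],
    [0,0,0,0,0,0.5,0],
    [0,0,0,0,0,0,0],
    [0,0,0,0,0,0,0],
    [0,0,0,0,0,0,0],
  ],
)

```text
t: 6.65
tool_pos: [0.4461, -0.0688, 0.1295]
tool_rot: [-3.094, -0.54, -0.001]
contact_force: [-1.6, 1.9, 6.8]
opening: 0.0103
```

```bash
python3 -c "
from h import *
st();st();st();st()"
```

```text
t 6.65 yaw 0.3453 pos [ 0.4461 -0.0688  0.1295] F [-1.6  1.9  6.8] M [0.385 0.382 0.11 ] open 0.0103 sink 0.01mm (dpx [-0.01  0.  ] v 0.999)
t 6.70 yaw 0.3453 pos [ 0.4461 -0.0688  0.1295] F [-2.6  2.4  5.6] M [0.405 0.279 0.114] open 0.0104 sink 0.01mm (dpx [-0.01  0.  ] v 0.999)
t 6.75 yaw 0.3453 pos [ 0.4461 -0.0688  0.1295] F [-1.8  2.1  5.8] M [0.367 0.311 0.15 ] open 0.0105 sink 0.01mm (dpx [-0.01  0.  ] v 0.999)
t 6.80 yaw 0.3452 pos [ 0.4461 -0.0688  0.1295] F [-1.6  2.7  6.6] M [0.397 0.357 0.131] open 0.0106 sink 0.01mm (dpx [-0.01  0.  ] v 0.999)
```

Request:
carry_out(
  series=[
    [0,0,0,0,0,0.5,0],
    [0,0,0,0,0,0,0],
    [0,0,0,0,0,0,0],
    [0,0,0,0,0,0,0],
    [0,0,0,0,0,0,0],
  ],
)

```text
t: 7.35
tool_pos: [0.446, -0.0687, 0.1295]
tool_rot: [-3.08, -0.617, -0.001]
contact_force: [-2.4, 2.3, 6.1]
opening: 0.0108
```

```bash
python3 -c "
from h import *
st();st();save(ctrl.get_image('wrist'),'w4')"
```

```text
t 7.35 yaw 0.3953 pos [ 0.446  -0.0687  0.1295] F [-2.4  2.3  6.1] M [0.531 0.331 0.104] open 0.0108 sink 0.02mm (dpx [-0.01  0.  ] v 0.999)
t 7.40 yaw 0.3952 pos [ 0.4461 -0.0688  0.1295] F [-2.4  2.5  6.4] M [0.427 0.336 0.152] open 0.0104 sink 0.02mm (dpx [-0.01  0.  ] v 0.998)
```

View pics/w4.png

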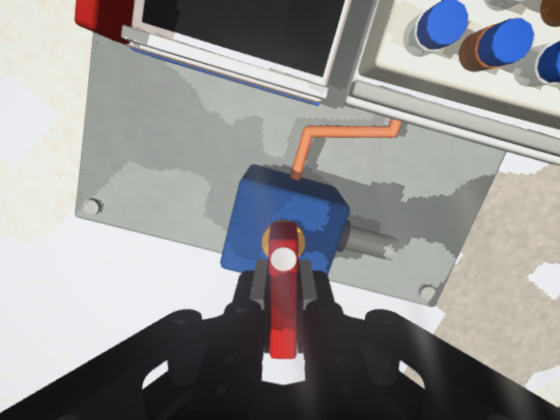

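Request:
carry_out(
  series=[
    [0,0,0,0,0,0.5,0],
    [0,0,0,0,0,0,0],
    [0,0,0,0,0,0,0],
    [0,0,0,0,0,0,0],
    [0,0,0,0,0,0,0],
  ],
)

```text
t: 8.0
tool_pos: [0.446, -0.0687, 0.1295]
tool_rot: [-3.063, -0.693, -0.001]
contact_force: [-1.9, 3.0, 6.6]
opening: 0.0103
```

```bash
python3 -c "
from h import *
st();st()"
```

```text
t 8.00 yaw 0.4453 pos [ 0.446  -0.0687  0.1295] F [-1.9  3.   6.6] M [0.503 0.374 0.1  ] open 0.0103 sink 0.03mm (dpx [-0.01  0.01] v 0.998)
t 8.05 yaw 0.4452 pos [ 0.446  -0.0687  0.1295] F [-2.8  3.3  6.2] M [0.503 0.386 0.132] open 0.0104 sink 0.04mm (dpx [-0.01  0.01] v 0.998)
```

Request:
carry_out(
  series=[
    [0,0,0,0,0,0.5,0],
    [0,0,0,0,0,0,0],
    [0,0,0,0,0,0,0],
    [0,0,0,0,0,0,0],
    [0,0,0,0,0,0,0],
  ],
)

```text
t: 8.6
tool_pos: [0.446, -0.0686, 0.1295]
tool_rot: [-3.045, -0.77, -0.001]
contact_force: [-3.1, 3.6, 6.4]
opening: 0.0104
```

```bash
python3 -c "
from h import *
st();st()"
```

```text
t 8.60 yaw 0.4952 pos [ 0.446  -0.0686  0.1295] F [-3.1  3.6  6.4] M [0.497 0.412 0.106] open 0.0104 sink 0.04mm (dpx [-0.01  0.01] v 0.997)
t 8.65 yaw 0.4952 pos [ 0.446  -0.0686  0.1295] F [-2.8  4.7  6.8] M [0.552 0.42  0.149] open 0.0107 sink 0.05mm (dpx [-0.01  0.01] v 0.997)
```

Request:
carry_out(
  series=[
    [0,0,0,0,0,0.5,0],
    [0,0,0,0,0,0,0],
    [0,0,0,0,0,0,0],
    [0,0,0,0,0,0,0],
    [0,0,0,0,0,0,0],
  ],
)

```text
t: 9.2
tool_pos: [0.4459, -0.0685, 0.1295]
tool_rot: [-3.024, -0.846, -0.0]
contact_force: [-3.3, 3.4, 6.7]
opening: 0.0103
```

```bash
python3 -c "
from h import *
st();st()"
```

```text
t 9.20 yaw 0.5453 pos [ 0.4459 -0.0685  0.1295] F [-3.3  3.4  6.7] M [0.605 0.444 0.074] open 0.0103 sink 0.06mm (dpx [-0.01  0.01] v 0.997)
t 9.25 yaw 0.5453 pos [ 0.4459 -0.0685  0.1295] F [-2.   4.1  7.3] M [0.605 0.457 0.074] open 0.0104 sink 0.06mm (dpx [-0.01  0.01] v 0.997)
```

Request:
carry_out(
  series=[
    [0,0,0,0,0,0.5,0],
    [0,0,0,0,0,0,0],
    [0,0,0,0,0,0,0],
    [0,0,0,0,0,0,0],
    [0,0,0,0,0,0,0],
  ],
)

```text
t: 9.8
tool_pos: [0.4459, -0.0684, 0.1295]
tool_rot: [-3.002, -0.921, -0.0]
contact_force: [-4.2, 4.5, 6.1]
opening: 0.0104
```

```bash
python3 -c "
from h import *
st();st()"
```

```text
t 9.80 yaw 0.5952 pos [ 0.4459 -0.0684  0.1295] F [-4.2  4.5  6.1] M [0.637 0.411 0.113] open 0.0104 sink 0.07mm (dpx [-0.01  0.02] v 0.997)
t 9.85 yaw 0.5952 pos [ 0.4459 -0.0684  0.1295] F [-3.7  4.1  7.2] M [0.616 0.454 0.125] open 0.0103 sink 0.07mm (dpx [-0.01  0.02] v 0.997)
```

Request:
carry_out(
  series=[
    [0,0,0,0,0,0.5,0],
    [0,0,0,0,0,0,0],
    [0,0,0,0,0,0,0],
    [0,0,0,0,0,0,0],
    [0,0,0,0,0,0,0],
  ],
)

```text
t: 10.4
tool_pos: [0.4458, -0.0683, 0.1295]
tool_rot: [-2.978, -0.995, -0.0]
contact_force: [-3.9, 4.5, 6.7]
opening: 0.0103
```

```bash
python3 -c "
from h import *
st();st()"
```

```text
t 10.40 yaw 0.6452 pos [ 0.4458 -0.0683  0.1295] F [-3.9  4.5  6.7] M [0.707 0.533 0.047] open 0.0103 sink 0.88mm (dpx [0.05 0.23] v 0.978)
t 10.45 yaw 0.6452 pos [ 0.4458 -0.0683  0.1295] F [-3.6  4.3  6.4] M [0.695 0.514 0.028] open 0.0108 sink 0.89mm (dpx [0.05 0.23] v 0.977)
```

Request:
carry_out(
  series=[
    [0,0,0,0,0,0.5,0],
    [0,0,0,0,0,0,0],
    [0,0,0,0,0,0,0],
    [0,0,0,0,0,0,0],
    [0,0,0,0,0,0,0],
  ],
)

```text
t: 11.0
tool_pos: [0.4457, -0.0683, 0.1295]
tool_rot: [-2.952, -1.07, -0.0]
contact_force: [-3.0, 5.0, 6.9]
opening: 0.0104
```

```bash
python3 -c "
from h import *
st();st();save(ctrl.get_image('wrist'),'w5')"
```

```text
t 11.00 yaw 0.6953 pos [ 0.4457 -0.0683  0.1295] F [-3.   5.   6.9] M [0.703 0.577 0.106] open 0.0104 sink 4.05mm (dpx [-0.05  1.03] v 0.985)
t 11.05 yaw 0.6953 pos [ 0.4458 -0.0683  0.1295] F [-3.4  5.3  7.7] M [0.671 0.49  0.094] open 0.0108 sink 4.37mm (dpx [-0.02  1.12] v 0.980)
```

View pics/w5.png

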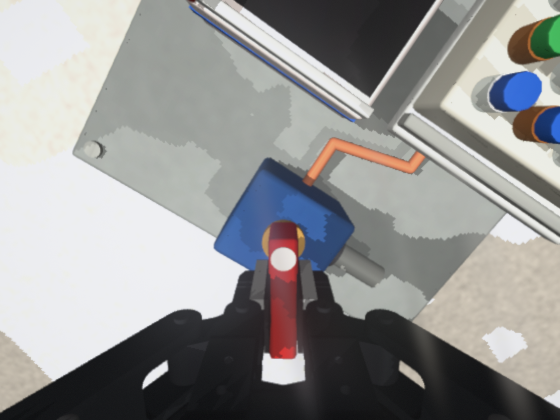

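Request:
carry_out(
  series=[
    [0,0,0,0,0,0,0],
    [0,0,0,0,0,0,0],
    [0,0,0,0,0,0,0],
    [0,0,0,0,0,0,0],
    [0,0,0,0,0,0,0],
  ],
)

```text
t: 11.65
tool_pos: [0.4458, -0.0683, 0.1295]
tool_rot: [-2.952, -1.07, -0.0]
contact_force: [-4.3, 5.1, 8.6]
opening: 0.0102
```

```bash
python3 -c "
from h import *
st();st()"
```

```text
t 11.65 yaw 0.6953 pos [ 0.4458 -0.0683  0.1295] F [-4.3  5.1  8.6] M [0.739 0.584 0.062] open 0.0102 sink 8.80mm (dpx [-0.03  2.25] v 0.962)
t 11.70 yaw 0.6953 pos [ 0.4458 -0.0683  0.1295] F [-2.2  5.2  6.9] M [0.686 0.551 0.06 ] open 0.0103 sink 9.25mm (dpx [-0.01  2.37] v 0.950)
```

Request:
carry_out(
  series=[
    [0,0,0,0,0,0,0],
    [0,0,0,0,0,0,0],
    [0,0,0,0,0,0,0],
    [0,0,0,0,0,0,0],
    [0,0,0,0,0,0,0],
  ],
)

```text
t: 12.25
tool_pos: [0.4458, -0.0683, 0.1295]
tool_rot: [-2.952, -1.07, -0.0]
contact_force: [-4.1, 5.6, 6.9]
opening: 0.0103
```

```bash
python3 -c "
from h import *
st();st()"
```

```text
t 12.25 yaw 0.6953 pos [ 0.4458 -0.0683  0.1295] F [-4.1  5.6  6.9] M [0.704 0.5   0.115] open 0.0103 sink 13.17mm (dpx [-0.05  3.37] v 0.943)
t 12.30 yaw 0.6953 pos [ 0.4458 -0.0683  0.1295] F [-3.4  4.7  7. ] M [0.682 0.531 0.081] open 0.0105 sink 13.55mm (dpx [-0.03  3.47] v 0.935)
```

Request:
carry_out(
  series=[
    [0,0,0,0,0,0,0],
    [0,0,0,0,0,0,0],
    [0,0,0,0,0,0,0],
    [0,0,0,0,0,0,0],
    [0,0,0,0,0,0,0],
    [0,0,0,0,0,0,0],
    [0,0,0,0,0,0,0],
    [0,0,0,0,0,0,0],
    [0,0,0,0,0,0,0],
    [0,0,0,0,0,0,0],
    [0,0,0,0,0,0,0],
    [0,0,0,0,0,0,0],
  ],
)

```text
t: 13.55
tool_pos: [0.4457, -0.0682, 0.1295]
tool_rot: [-2.952, -1.07, -0.0]
contact_force: [-3.2, 4.5, 7.2]
opening: 0.0102
```

```bash
python3 -c "
from h import *
st();st()"
```

```text
t 13.55 yaw 0.6953 pos [ 0.4457 -0.0682  0.1295] F [-3.2  4.5  7.2] M [0.719 0.503 0.101] open 0.0102 sink 22.56mm (dpx [-0.39  5.76] v 0.922)
t 13.60 yaw 0.6952 pos [ 0.4457 -0.0682  0.1295] F [-4.2  4.6  6.7] M [0.717 0.538 0.082] open 0.0108 sink 22.83mm (dpx [-0.36  5.83] v 0.925)
```

Request:
carry_out(
  series=[
    [0,0,0,0,0,0,0],
    [0,0,0,0,0,0,0],
    [0,0,0,0,0,0,0],
    [0,0,0,0,0,0,0],
    [0,0,0,0,0,0,0],
    [0,0,0,0,0,0,0],
    [0,0,0,0,0,0,0],
    [0,0,0,0,0,0,0],
    [0,0,0,0,0,0,0],
    [0,0,0,0,0,0,0],
    [0,0,0,0,0,0,0],
    [0,0,0,0,0,0,0],
  ],
)

```text
t: 14.85
tool_pos: [0.4458, -0.0682, 0.1295]
tool_rot: [-2.952, -1.07, -0.0]
contact_force: [-3.5, 4.4, 7.9]
opening: 0.0106
```

```bash
python3 -c "
from h import *
st();st()"
```

```text
t 14.85 yaw 0.6953 pos [ 0.4458 -0.0682  0.1295] F [-3.5  4.4  7.9] M [0.737 0.522 0.097] open 0.0106 sink 31.07mm (dpx [-0.46  7.93] v 0.890)
t 14.90 yaw 0.6953 pos [ 0.4458 -0.0683  0.1295] F [-2.9  4.3  7.5] M [0.776 0.539 0.095] open 0.0106 sink 31.38mm (dpx [-0.43  8.01] v 0.888)
```

Request:
carry_out(
  series=[
    [0,0,0,0,0,0,0],
    [0,0,0,0,0,0,0],
    [0,0,0,0,0,0,0],
    [0,0,0,0,0,0,0],
    [0,0,0,0,0,0,0],
    [0,0,0,0,0,0,0],
    [0,0,0,0,0,0,0],
    [0,0,0,0,0,0,0],
    [0,0,0,0,0,0,0],
    [0,0,0,0,0,0,0],
    [0,0,0,0,0,0,0],
    [0,0,0,0,0,0,0],
  ],
)

```text
t: 16.15
tool_pos: [0.4458, -0.0683, 0.1295]
tool_rot: [-2.952, -1.07, -0.0]
contact_force: [-4.3, 4.1, 8.2]
opening: 0.0106
```

```bash
python3 -c "
from h import *
st();st()"
```

```text
t 16.15 yaw 0.6952 pos [ 0.4458 -0.0683  0.1295] F [-4.3  4.1  8.2] M [0.686 0.574 0.087] open 0.0106 sink 41.80mm (dpx [-0.89 10.66] v 0.882)
t 16.20 yaw 0.6952 pos [ 0.4458 -0.0683  0.1295] F [-3.9  4.6  7.3] M [0.713 0.543 0.035] open 0.0104 sink 42.16mm (dpx [-0.88 10.75] v 0.889)
```

Request:
carry_out(
  series=[
    [0,0,0,0,0,0,0],
    [0,0,0,0,0,0,0],
    [0,0,0,0,0,0,0],
    [0,0,0,0,0,0,0],
    [0,0,0,0,0,0,0],
    [0,0,0,0,0,0,0],
    [0,0,0,0,0,0,0],
    [0,0,0,0,0,0,0],
    [0,0,0,0,0,0,0],
    [0,0,0,0,0,0,0],
    [0,0,0,0,0,0,0],
    [0,0,0,0,0,0,0],
  ],
)

```text
t: 17.45
tool_pos: [0.4458, -0.0683, 0.1295]
tool_rot: [-2.952, -1.07, -0.0]
contact_force: [-4.0, 4.1, 7.7]
opening: 0.0106
```

```bash
python3 -c "
from h import *
st();s=st();save(s,'s6');a=s['frame'][110:270,190:430];cv2.imwrite('pics/s6c.png',cv2.resize(a,None,fx=3.3,fy=3.3,interpolation=2))"
```

```text
t 17.45 yaw 0.6953 pos [ 0.4458 -0.0683  0.1295] F [-4.   4.1  7.7] M [0.739 0.52  0.072] open 0.0106 sink 48.75mm (dpx [-0.75 12.44] v 0.866)
t 17.50 yaw 0.6953 pos [ 0.4458 -0.0683  0.1295] F [-3.   4.2  8.2] M [0.687 0.598 0.099] open 0.0109 sink 48.74mm (dpx [-0.75 12.44] v 0.866)
```

View pics/s6c.png

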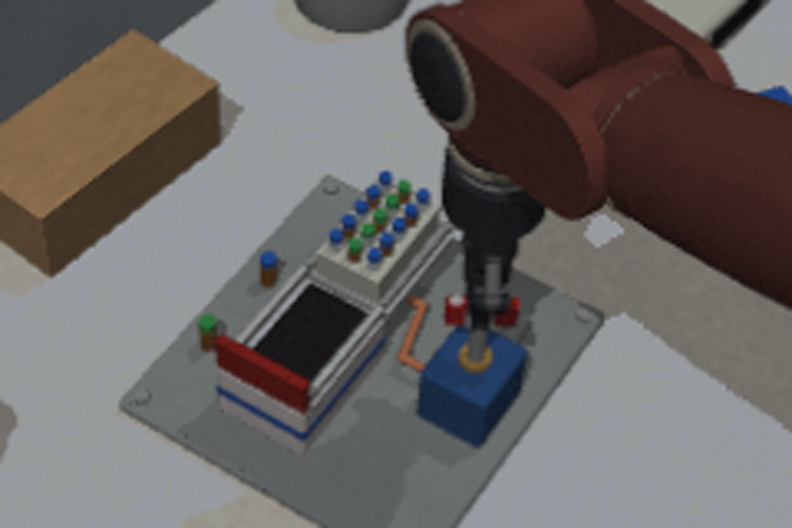

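Request:
carry_out(
  series=[
    [0,0,0,0,0,0,0],
    [0,0,0,0,0,0,0],
    [0,0,0,0,0,0,0],
  ],
)

```text
t: 17.85
tool_pos: [0.4458, -0.0683, 0.1295]
tool_rot: [-2.952, -1.069, -0.0]
contact_force: [-3.8, 3.9, 7.3]
opening: 0.0106
```

```bash
python3 -c "
from h import *
st()"
```

```text
t 17.85 yaw 0.6952 pos [ 0.4458 -0.0683  0.1295] F [-3.8  3.9  7.3] M [0.761 0.558 0.131] open 0.0106 sink 48.73mm (dpx [-0.75 12.44] v 0.866)
```

Request:
carry_out(
  series=[
    [0,0,0,0,0,-0.6,0],
    [0,0,0,0,0,-0.6,0],
    [0,0,0,0,0,-0.6,0],
    [0,0,0,0,0,-0.6,0],
    [0,0,0,0,0,-0.6,0],
    [0,0,0,0,0,-0.6,0],
    [0,0,0,0,0,-0.6,0],
    [0,0,0,0,0,0,0],
    [0,0,0,0,0,0,0],
  ],
)

```text
t: 18.8
tool_pos: [0.4461, -0.069, 0.1295]
tool_rot: [-3.112, -0.43, -0.001]
contact_force: [-2.0, 1.9, 5.3]
opening: 0.0103
```

```bash
python3 -c "
from h import *
st();st();st()"
```

```text
t 18.80 yaw 0.2747 pos [ 0.4461 -0.069   0.1295] F [-2.   1.9  5.3] M [ 0.304  0.337 -0.091] open 0.0103 sink 48.74mm (dpx [-0.75 12.44] v 0.866)
t 18.85 yaw 0.2747 pos [ 0.4461 -0.069   0.1295] F [-1.2  2.5  5.8] M [ 0.274  0.293 -0.066] open 0.0104 sink 48.75mm (dpx [-0.75 12.44] v 0.866)
t 18.90 yaw 0.2748 pos [ 0.4461 -0.069   0.1295] F [-1.4  1.8  5.9] M [ 0.283  0.272 -0.044] open 0.0105 sink 48.73mm (dpx [-0.75 12.44] v 0.867)
```

Request:
carry_out(
  series=[
    [0,0,0,0,0,-0.3,0],
    [0,0,0,0,0,0,0],
    [0,0,0,0,0,0,0],
  ],
)

```text
t: 19.25
tool_pos: [0.4461, -0.069, 0.1295]
tool_rot: [-3.118, -0.384, -0.001]
contact_force: [-1.5, 1.8, 6.1]
opening: 0.0106
```

```bash
python3 -c "
from h import *
st();st();st()
im=ctrl.get_image('wrist');save(im,'w7')"
```

```text
t 19.25 yaw 0.2452 pos [ 0.4461 -0.069   0.1295] F [-1.5  1.8  6.1] M [0.274 0.288 0.094] open 0.0106 sink 48.73mm (dpx [-0.75 12.44] v 0.867)
t 19.30 yaw 0.2452 pos [ 0.4461 -0.069   0.1295] F [-1.9  2.1  4.3] M [0.279 0.302 0.084] open 0.0102 sink 48.74mm (dpx [-0.75 12.44] v 0.866)
t 19.35 yaw 0.2452 pos [ 0.4461 -0.069   0.1295] F [-0.9  2.1  5.6] M [0.283 0.289 0.09 ] open 0.0104 sink 48.74mm (dpx [-0.75 12.44] v 0.866)
```

View pics/w7.png

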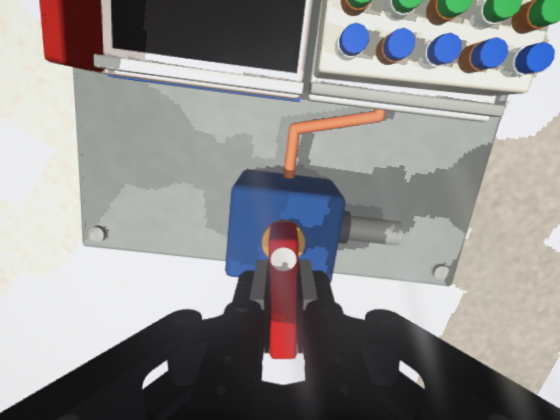

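Request:
carry_out(
  series=[
    [0,0,0,0,0,-0.2,0],
    [0,0,0,0,0,0,0],
    [0,0,0,0,0,0,0],
  ],
)

```text
t: 19.75
tool_pos: [0.4461, -0.069, 0.1295]
tool_rot: [3.122, 0.353, 0.001]
contact_force: [-1.4, 1.6, 6.1]
opening: 0.0107
```

```bash
python3 -c "
from h import *
st();st();st()"
```

```text
t 19.75 yaw 0.2254 pos [ 0.4461 -0.069   0.1295] F [-1.4  1.6  6.1] M [0.278 0.265 0.201] open 0.0107 sink 48.74mm (dpx [-0.75 12.44] v 0.867)
t 19.80 yaw 0.2254 pos [ 0.4462 -0.0691  0.1295] F [-1.2  1.3  5.3] M [0.28  0.266 0.135] open 0.0107 sink 48.74mm (dpx [-0.75 12.44] v 0.866)
t 19.85 yaw 0.2254 pos [ 0.4461 -0.0691  0.1295] F [-1.3  2.1  6. ] M [0.298 0.249 0.147] open 0.0105 sink 48.74mm (dpx [-0.75 12.44] v 0.867)
```

Request:
carry_out(
  series=[
    [0,0,0,0,0,-0.25,0],
    [0,0,0,0,0,0,0],
    [0,0,0,0,0,0,0],
  ],
)

```text
t: 20.2
tool_pos: [0.4462, -0.0691, 0.1295]
tool_rot: [3.126, 0.314, 0.001]
contact_force: [-1.6, 1.3, 5.5]
opening: 0.0104
```

```bash
python3 -c "
from h import *
st();st();st()"
```

```text
t 20.20 yaw 0.2003 pos [ 0.4462 -0.0691  0.1295] F [-1.6  1.3  5.5] M [0.219 0.296 0.218] open 0.0104 sink 48.73mm (dpx [-0.75 12.44] v 0.867)
t 20.25 yaw 0.2003 pos [ 0.4461 -0.0691  0.1295] F [-1.9  2.   6.4] M [0.202 0.308 0.105] open 0.0103 sink 48.74mm (dpx [-0.75 12.44] v 0.866)
t 20.30 yaw 0.2003 pos [ 0.4461 -0.0691  0.1295] F [-1.8  1.6  5.3] M [0.292 0.258 0.155] open 0.0104 sink 48.72mm (dpx [-0.75 12.44] v 0.867)
```

Request:
carry_out(
  series=[
    [0,0,0,0,0,-0.25,0],
    [0,0,0,0,0,0,0],
    [0,0,0,0,0,0,0],
  ],
)

```text
t: 20.65
tool_pos: [0.4462, -0.0691, 0.1295]
tool_rot: [3.129, 0.275, 0.001]
contact_force: [-1.4, 1.7, 5.6]
opening: 0.0105
```

```bash
python3 -c "
from h import *
st();st();st()"
```

```text
t 20.65 yaw 0.1753 pos [ 0.4462 -0.0691  0.1295] F [-1.4  1.7  5.6] M [0.198 0.219 0.163] open 0.0105 sink 48.74mm (dpx [-0.75 12.44] v 0.866)
t 20.70 yaw 0.1753 pos [ 0.4462 -0.0692  0.1295] F [-2.6  1.7  5.9] M [0.219 0.283 0.185] open 0.0105 sink 48.74mm (dpx [-0.75 12.44] v 0.866)
t 20.75 yaw 0.1753 pos [ 0.4462 -0.0691  0.1295] F [-1.6  1.   5.3] M [0.186 0.258 0.169] open 0.0107 sink 48.74mm (dpx [-0.75 12.44] v 0.866)
```

Request:
carry_out(
  series=[
    [0,0,0,0,0,-0.25,0],
    [0,0,0,0,0,0,0],
    [0,0,0,0,0,0,0],
  ],
)

```text
t: 21.1
tool_pos: [0.4462, -0.0692, 0.1295]
tool_rot: [3.132, 0.236, 0.001]
contact_force: [-0.9, 0.8, 5.8]
opening: 0.0106
```

```bash
python3 -c "
from h import *
st();st();st()"
```

```text
t 21.10 yaw 0.1503 pos [ 0.4462 -0.0692  0.1295] F [-0.9  0.8  5.8] M [0.221 0.282 0.144] open 0.0106 sink 48.73mm (dpx [-0.75 12.44] v 0.866)
t 21.15 yaw 0.1503 pos [ 0.4462 -0.0692  0.1295] F [-1.4  0.5  4.9] M [0.197 0.219 0.117] open 0.0104 sink 48.74mm (dpx [-0.75 12.44] v 0.866)
t 21.20 yaw 0.1503 pos [ 0.4462 -0.0692  0.1295] F [-2.7  1.1  5.8] M [0.18  0.241 0.127] open 0.0106 sink 48.74mm (dpx [-0.75 12.44] v 0.866)
```

Request:
carry_out(
  series=[
    [0,0,0,0,0,-0.25,0],
    [0,0,0,0,0,0,0],
    [0,0,0,0,0,0,0],
  ],
)

```text
t: 21.55
tool_pos: [0.4462, -0.0692, 0.1295]
tool_rot: [3.135, 0.197, 0.001]
contact_force: [-1.7, 1.6, 4.6]
opening: 0.0105
```

```bash
python3 -c "
from h import *
st();st();st()
o=ctrl.get_obs();im=ctrl.get_image('wrist');save(im,'w8')
cv2.imwrite('pics/w8c.png',cv2.resize(im['frame'][130:380,170:400],None,fx=2.4,fy=2.4))
"
```

```text
t 21.55 yaw 0.1255 pos [ 0.4462 -0.0692  0.1295] F [-1.7  1.6  4.6] M [0.181 0.253 0.217] open 0.0105 sink 48.74mm (dpx [-0.75 12.44] v 0.866)
t 21.60 yaw 0.1255 pos [ 0.4462 -0.0692  0.1295] F [-1.4  0.4  4.8] M [0.129 0.27  0.228] open 0.0107 sink 48.75mm (dpx [-0.74 12.44] v 0.866)
t 21.65 yaw 0.1255 pos [ 0.4462 -0.0692  0.1295] F [-2.2  0.9  4.9] M [0.164 0.252 0.184] open 0.0103 sink 48.74mm (dpx [-0.75 12.44] v 0.866)
```

View pics/w8c.png

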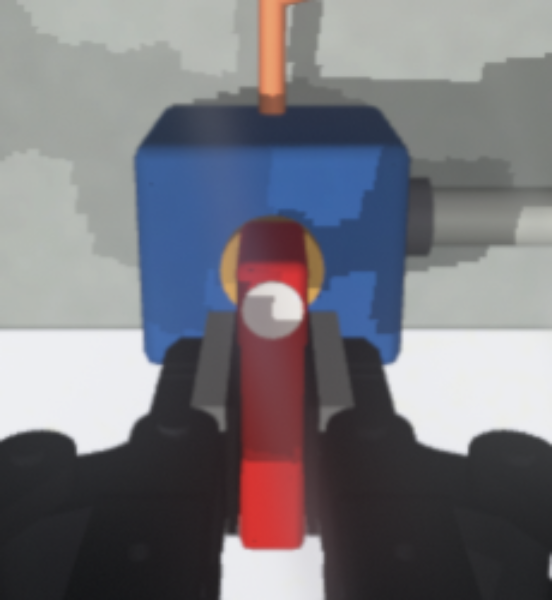

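Request:
carry_out(
  series=[
    [0,0,0,0,0,0,0.5],
    [0,0,0,0,0,0,0.5],
    [0,0,0,0,0,0,0.5],
    [0,0,0.4,0,0,0,0.5],
    [0,0,0.8,0,0,0,0.5],
    [0,0,1,0,0,0,0.5],
    [0,0,1,0,0,0,0.5],
  ],
)

```text
t: 22.45
tool_pos: [0.4457, -0.0691, 0.2101]
tool_rot: [3.135, 0.196, 0.0]
contact_force: [0.9, 0.5, -0.5]
opening: 0.0426
```

```bash
python3 -c "
from h import *
st()
o=ctrl.get_obs();im=ctrl.get_image('wrist');save(im,'w9')
for p in [(293,184)]: pass
"
```

```text
t 22.45 yaw 0.1248 pos [ 0.4457 -0.0691  0.2101] F [ 0.9  0.5 -0.5] M [-0.058 -0.008 -0.025] open 0.0426 sink 48.75mm (dpx [-0.74 12.45] v 0.866)
```

View pics/w9.png

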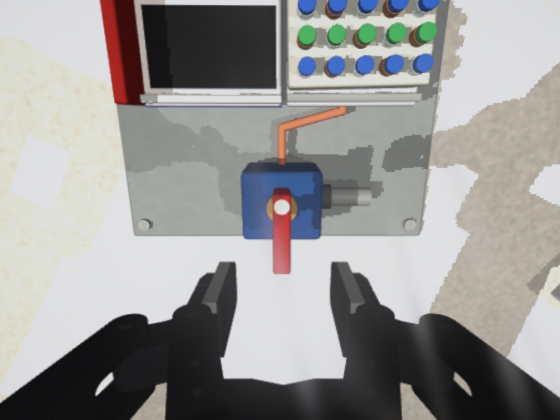

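Request:
carry_out(
  series=[
    [0.35,-0.33,0,0,0,0.98,0],
    [0.35,-0.33,0,0,0,0.98,0],
    [0.35,-0.33,0,0,0,0.98,0],
    [0.35,-0.33,0,0,0,0.98,0],
    [0.35,-0.33,0,0,0,0.98,0],
    [0.35,-0.33,0,0,0,0.98,0],
    [0.35,-0.33,0,0,0,0.98,0],
    [0.35,-0.33,0,0,0,0.98,0],
  ],
)

```text
t: 23.35
tool_pos: [0.5158, -0.1353, 0.2079]
tool_rot: [-2.819, -1.384, 0.001]
contact_force: [-0.1, 0.3, -0.9]
opening: -0.0002
```

Request:
carry_out(
  series=[
    [0.35,-0.33,0,0,0,0.98,0],
    [0.35,-0.33,0,0,0,0.98,0],
    [0.35,-0.33,0,0,0,0.98,0],
    [0.35,-0.33,0,0,0,0.98,0],
    [0.35,-0.33,0,0,0,0.98,0],
    [0.35,-0.33,0,0,0,0.98,0],
    [0.35,-0.33,0,0,0,0.98,0],
    [0.35,-0.33,0,0,0,0.98,0],
    [0,0,0,0,0,0,0],
    [0,0,0,0,0,0,0],
  ],
)

```text
t: 24.35
tool_pos: [0.5854, -0.2009, 0.208]
tool_rot: [-2.083, -2.349, 0.001]
contact_force: [0.2, 0.3, 0.1]
opening: -0.0001
```

```bash
python3 -c "
from h import *
o=ctrl.get_obs();print(o['t'],yaw(o),o['tool_pos'],o['contact_force'],o['q'])
im=ctrl.get_image('wrist');save(im,'w10')
for n,z in [('lift_top',.07),('rack_mid',.085),('home',.0685),('end_stop',.0685)]:
    for p,c in mk(im,n): print(n,p,c,atz(im,p,z,o))
s=ctrl.get_image('side');save(s,'s10')
for n,z in [('lift_top',.07),('rack_mid',.085),('home',.0685),('end_stop',.0685)]:
    for p,c in mk(s,n): print(n,p,c,atz(s,p,z,o))
s=ctrl.get_image('top')
for n,z in [('lift_top',.07),('rack_mid',.085),('home',.0685),('end_stop',.0685)]:
    for p,c in mk(s,n): print(n,p,c,atz(s,p,z,o))
"
```

```text
24.35 1.6905967426445796 [ 0.58539073 -0.20086984  0.20798383] [0.15274792 0.31865292 0.10707372] [-4.50771439e-01  5.44797457e-02  1.65024825e+00  9.43667333e-05
  1.43847469e+00 -5.70584999e-01]
rack_mid [282.52   79.506] 0.69 [ 0.57325476 -0.10409403  0.085     ]
lift_top [303.688 186.186] 0.6 [ 0.57565867 -0.10613957  0.07      ]
rack_mid [302.624 178.206] 0.65 [ 0.58849199 -0.11612167  0.085     ]
rack_mid [303.408 183.918] 0.37 [ 0.57368648 -0.10174012  0.085     ]
home [282.52  212.982] 0.65 [0.55896209 0.0008376  0.0685    ]
end_stop [270.312 229.194] 0.64 [0.54789646 0.0609683  0.0685    ]
rack_mid [306.096 214.494] 0.88 [ 0.56552141 -0.10581619  0.085     ]
home [268.016 216.216] 0.66 [0.56134744 0.0143297  0.0685    ]
end_stop [253.176 217.686] 0.54 [0.55595041 0.06138337 0.0685    ]
```

View pics/w10.png

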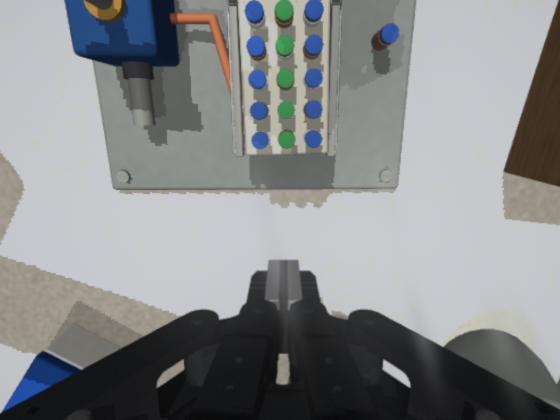

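View pics/s10.png

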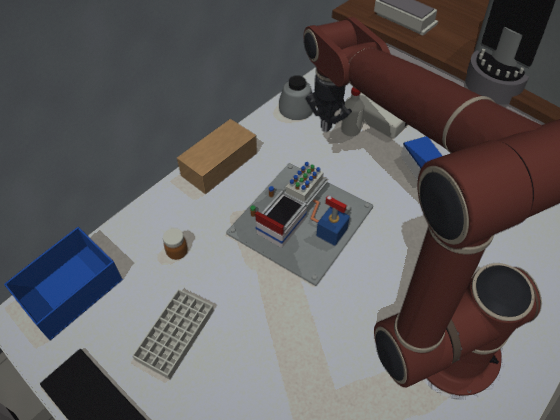

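```bash
python3 -c "
from h import *
o=ctrl.get_obs();im=ctrl.get_image('wrist')
cv2.imwrite('pics/w10c.png',cv2.resize(im['frame'][80:200,210:360],None,fx=5,fy=5))
for p,z in [((243,153),.1),((327,153),.1),((238,156),.08),((334,154),.08)]: print(p,atz(im,p,z,o))
print(cam(im,o)[1],proj(im,[.5815,-.159,.1],o))
"
```

```text
(243, 153) [ 0.55130353 -0.15848962  0.1       ]
(327, 153) [ 0.61202918 -0.15107199  0.1       ]
(238, 156) [ 0.54557597 -0.16382774  0.08      ]
(334, 154) [ 0.62042589 -0.15311535  0.08      ]
[ 0.57671903 -0.12675079  0.35135517] [284.06492359 158.78170698]
```

View pics/w10c.png

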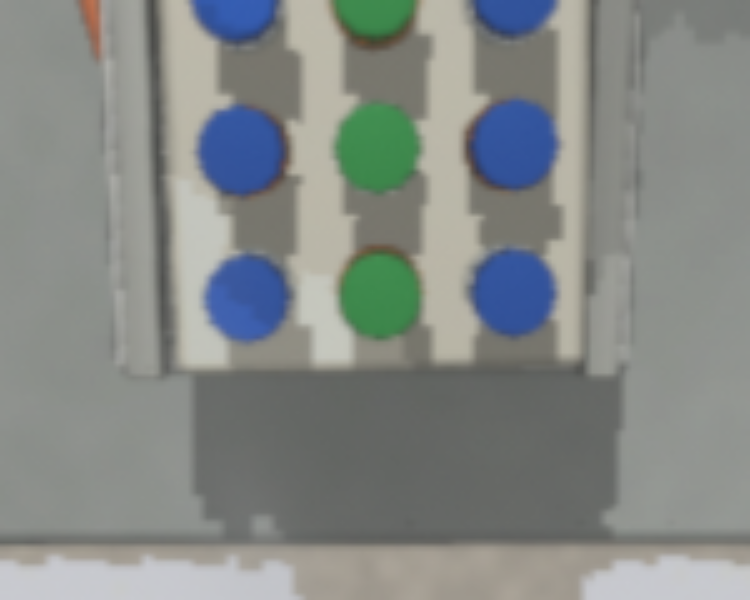

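Request:
carry_out(
  series=[
    [0.08,0,-0.8,0,0,0.05,0],
    [0,0,-1,0,0,0,0],
    [0,0,-1,0,0,0,0],
    [0,0,-1,0,0,0,0],
    [0,0,-0.8,0,0,0,0],
    [0,0,-0.5,0,0,0,0],
    [0,0,0,0,0,0,0],
    [0,0,0,0,0,0,0],
  ],
)

```text
t: 25.95
tool_pos: [0.5883, -0.2013, 0.082]
tool_rot: [2.075, 2.357, 0.0]
contact_force: [0.6, -0.6, 0.2]
opening: 0.0002
```

Request:
carry_out(
  series=[
    [-0.05,0.4,0,0,0,0,0],
    [-0.05,0.4,0,0,0,0,0],
    [-0.025,0.2,0,0,0,0,0],
    [-0.025,0.2,0,0,0,0,0],
    [0,0,0,0,0,0,0],
  ],
)

```text
t: 26.45
tool_pos: [0.5841, -0.1702, 0.0815]
tool_rot: [2.075, 2.359, 0.0]
contact_force: [0.6, 0.3, -0.3]
opening: -0.0
```

```bash
python3 -c "
from h import *
o=ctrl.get_obs();print(o['t'],yaw(o),o['tool_pos'],o['contact_force'],o['q'])
im=ctrl.get_image('wrist');save(im,'w11')
s=ctrl.get_image('side');cv2.imwrite('pics/s11c.png',cv2.resize(s['frame'][110:270,190:430],None,fx=3.3,fy=3.3,interpolation=2))
"
```

```text
26.45 1.6988105575479895 [ 0.58409275 -0.17024674  0.08152508] [ 0.60868035  0.34943325 -0.30090072] [-4.05909544e-01  1.49392822e-01  1.77065230e+00  7.07407237e-05
  1.22134286e+00 -5.33947994e-01]
```

View pics/w11.png

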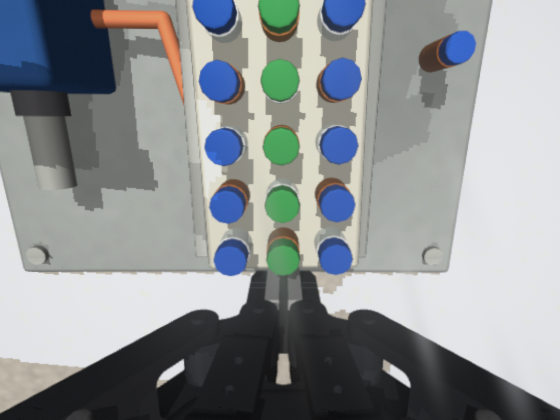

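View pics/s11c.png

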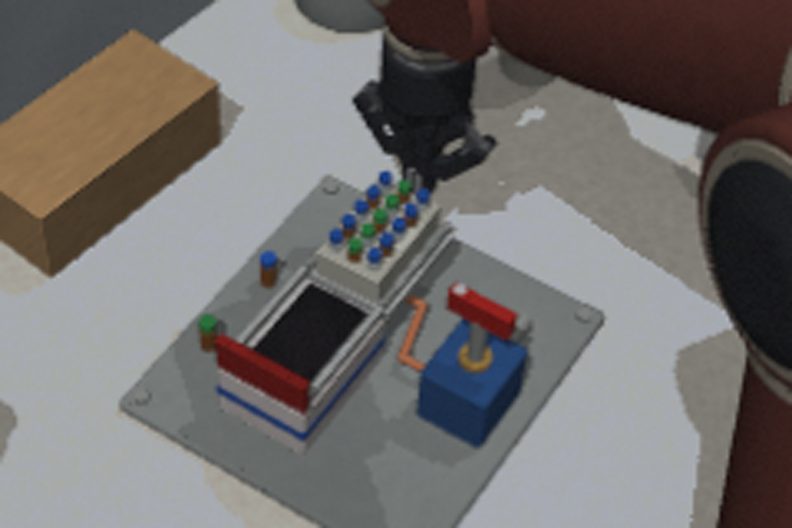

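Request:
carry_out(
  series=[
    [-0.025,0.2,-0.01,0,0,0,0],
    [-0.025,0.2,-0.01,0,0,0,0],
    [-0.025,0.2,-0.01,0,0,0,0],
    [-0.025,0.2,-0.01,0,0,0,0],
    [-0.025,0.2,0,0,0,0,0],
    [-0.025,0.2,0,0,0,0,0],
  ],
)

```text
t: 27.15
tool_pos: [0.5804, -0.1408, 0.0805]
tool_rot: [2.076, 2.358, 0.0]
contact_force: [-0.4, -3.2, 1.5]
opening: 0.0
```

```bash
python3 -c "
from h import *
o=ctrl.get_obs();print(o['t'],yaw(o),o['tool_pos'],o['contact_force'],o['wrist_torque'])
im=ctrl.get_image('wrist');save(im,'w12')
s=ctrl.get_image('side');cv2.imwrite('pics/s12c.png',cv2.resize(s['frame'][110:270,190:430],None,fx=3.3,fy=3.3,interpolation=2))
"
```

```text
27.15 1.6977952610604268 [ 0.58044781 -0.14080522  0.08048597] [-0.35964147 -3.16604522  1.45266229] [-0.36574352 -0.07748876 -0.01905638]
```

View pics/s12c.png

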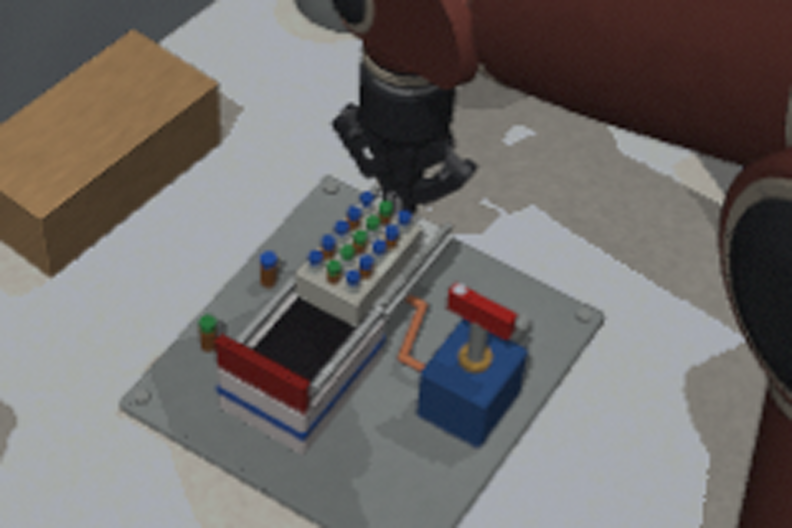

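Request:
carry_out(
  series=[
    [-0.025,0.2,0,0,0,0,0],
    [-0.025,0.2,0,0,0,0,0],
    [-0.025,0.2,0,0,0,0,0],
    [-0.025,0.2,0,0,0,0,0],
    [-0.025,0.2,0,0,0,0,0],
    [-0.025,0.2,0,0,0,0,0],
    [-0.025,0.2,0,0,0,0,0],
    [-0.025,0.2,0,0,0,0,0],
    [-0.025,0.2,0,0,0,0,0],
    [-0.025,0.2,0,0,0,0,0],
    [-0.025,0.2,0,0,0,0,0],
  ],
)

```text
t: 28.35
tool_pos: [0.5733, -0.0856, 0.0802]
tool_rot: [-2.076, -2.358, 0.0]
contact_force: [1.2, -2.1, 0.5]
opening: -0.0
```

```bash
python3 -c "
from h import *
o=ctrl.get_obs();print(o['t'],yaw(o),o['tool_pos'],o['contact_force'],o['wrist_torque'])
im=ctrl.get_image('wrist');save(im,'w13')
s=ctrl.get_image('side');cv2.imwrite('pics/s13c.png',cv2.resize(s['frame'][150:270,230:390],None,fx=5,fy=5,interpolation=2))
"
```

```text
28.35 1.6978276006087385 [ 0.57333717 -0.08561396  0.08021546] [ 1.17158342 -2.11680649  0.54884026] [-0.26038233 -0.09232384 -0.0099735 ]
```

View pics/s13c.png

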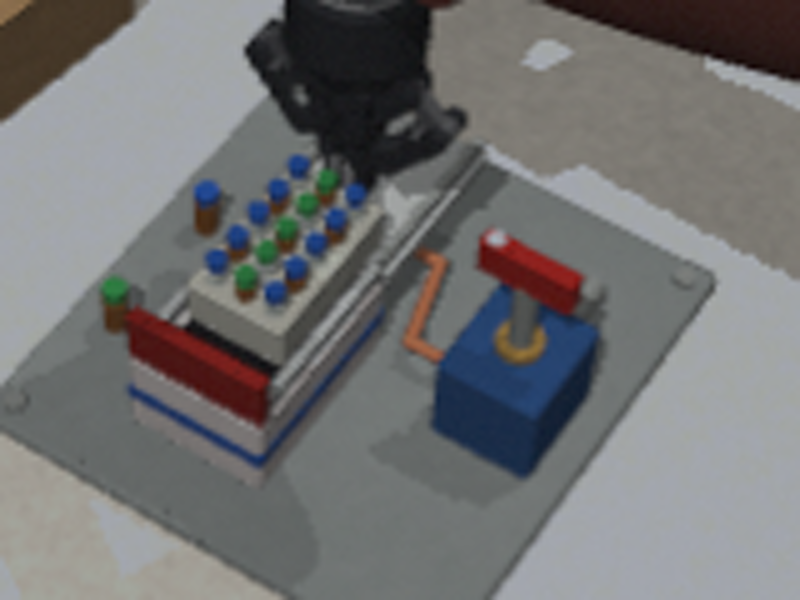

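View pics/w13.png

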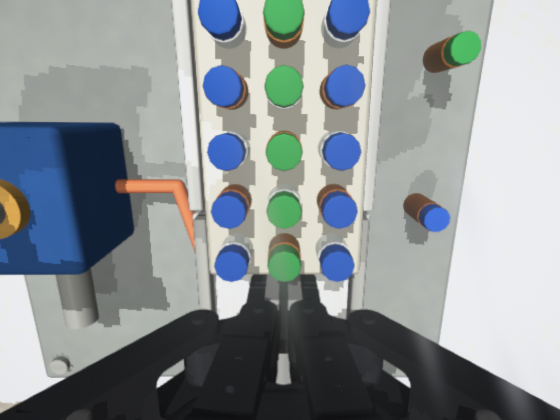

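Request:
carry_out(
  series=[
    [-0.025,0.2,0,0,0,0,0],
    [-0.025,0.2,0,0,0,0,0],
    [-0.025,0.2,0,0,0,0,0],
    [-0.012,0.1,0,0,0,0,0],
    [-0.01,0.08,0,0,0,0,0],
    [0,0,0,0,0,0,0],
  ],
)

```text
t: 29.05
tool_pos: [0.571, -0.0661, 0.0803]
tool_rot: [-2.075, -2.358, -0.001]
contact_force: [0.2, -0.3, -0.4]
opening: -0.0004
```

```bash
python3 -c "
from h import *
o=ctrl.get_obs();print(o['t'],yaw(o),o['tool_pos'],o['contact_force'],o['wrist_torque'])
s=ctrl.get_image('side');cv2.imwrite('pics/s14c.png',cv2.resize(s['frame'][150:270,230:390],None,fx=5,fy=5,interpolation=2))
"
```

```text
29.05 1.697994047297727 [ 0.57099537 -0.06614549  0.08030186] [ 0.21452316 -0.34916107 -0.3506621 ] [-0.0479862   0.0489744   0.00878134]
```

View pics/s14c.png

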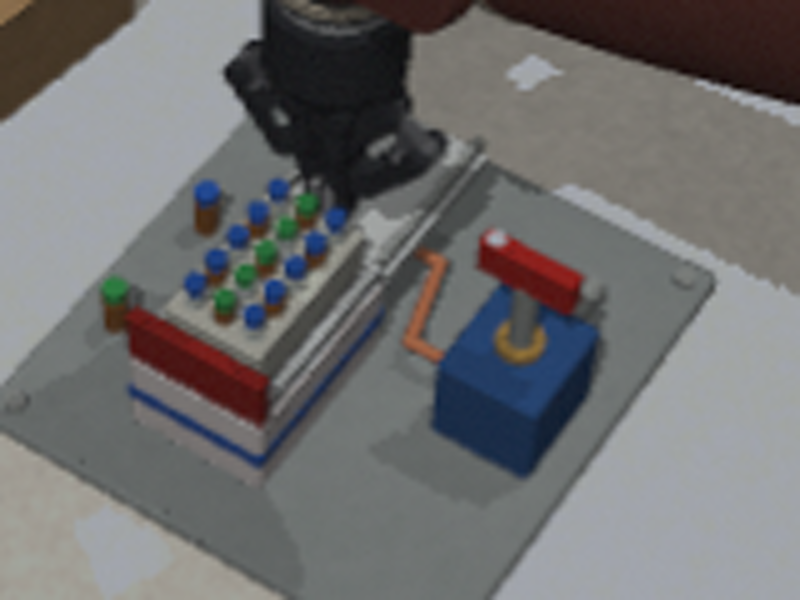

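Request:
carry_out(
  series=[
    [-0.006,0.05,0,0,0,0,0],
    [-0.006,0.05,0,0,0,0,0],
    [-0.006,0.05,0,0,0,0,0],
    [-0.006,0.05,0,0,0,0,0],
    [-0.006,0.05,0,0,0,0,0],
  ],
)

```text
t: 29.6
tool_pos: [0.5704, -0.0604, 0.0805]
tool_rot: [2.076, 2.358, 0.0]
contact_force: [0.3, -1.6, -0.2]
opening: -0.0
```

Request:
carry_out(
  series=[
    [-0.005,0.04,0,0,0,0,0],
    [-0.005,0.04,0,0,0,0,0],
  ],
)

```text
t: 29.8
tool_pos: [0.5701, -0.0584, 0.0804]
tool_rot: [2.076, 2.358, 0.0]
contact_force: [0.6, -1.2, 0.6]
opening: 0.0002
```

```bash
python3 -c "
from h import *
o=ctrl.get_obs();print(o['t'],yaw(o),o['tool_pos'],o['contact_force'],o['wrist_torque'])
s=ctrl.get_image('side');cv2.imwrite('pics/s15c.png',cv2.resize(s['frame'][150:270,230:390],None,fx=5,fy=5,interpolation=2))
t=ctrl.get_image('top');cv2.imwrite('pics/t15c.png',cv2.resize(t['frame'][180:260,230:340],None,fx=6,fy=6,interpolation=2))
"
```

```text
29.8 1.6977712278090915 [ 0.57014421 -0.05837044  0.08044606] [ 0.58313859 -1.18366946  0.58073269] [-0.32438915 -0.03615     0.02155892]
```

View pics/s15c.png

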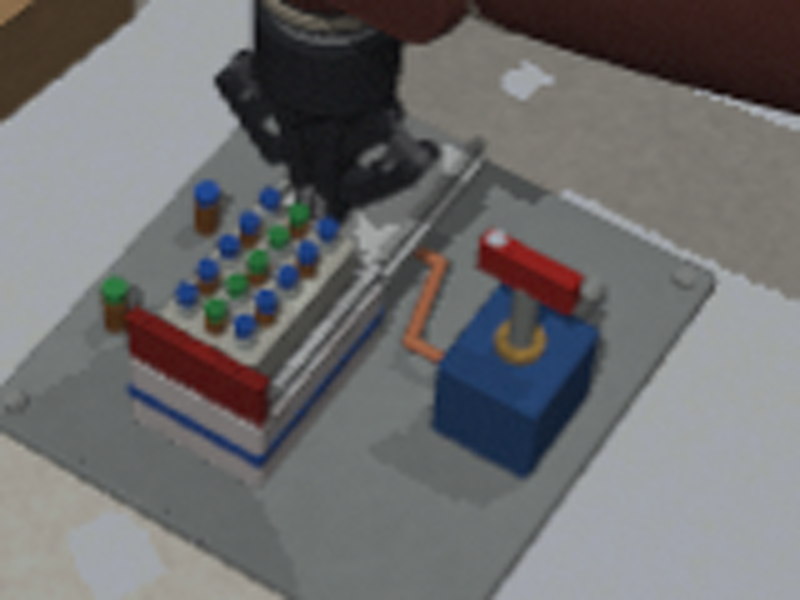

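View pics/t15c.png

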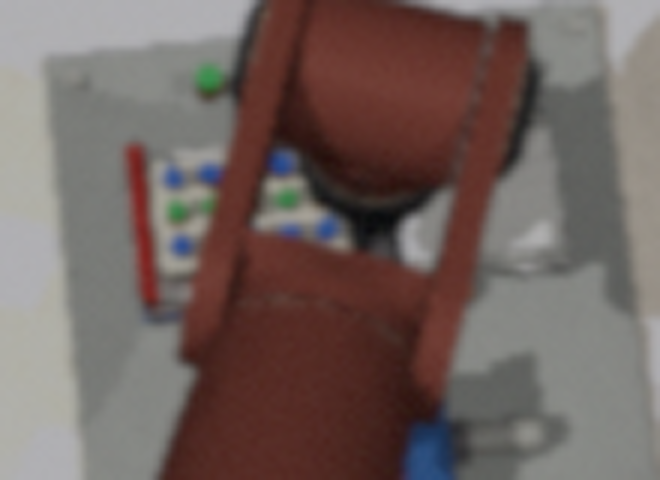

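Request:
carry_out(
  series=[
    [-0.005,0.04,0,0,0,0,0],
    [-0.005,0.04,0,0,0,0,0],
  ],
)

```text
t: 30.1
tool_pos: [0.5699, -0.0567, 0.0804]
tool_rot: [2.075, 2.357, -0.001]
contact_force: [-0.1, -5.8, 0.5]
opening: -0.0004
```

Request:
carry_out(
  series=[
    [-0.005,0.04,0,0,0,0,0],
  ],
)

```text
t: 30.2
tool_pos: [0.5698, -0.0566, 0.0805]
tool_rot: [2.074, 2.357, -0.004]
contact_force: [-0.3, -9.0, 0.2]
opening: -0.0002
```

Request:
carry_out(
  series=[
    [-0.005,0.04,0,0,0,0,0],
  ],
)

```text
t: 30.3
tool_pos: [0.5698, -0.0566, 0.0805]
tool_rot: [2.073, 2.355, -0.006]
contact_force: [0.9, -11.3, -0.9]
opening: -0.0002
```

Request:
carry_out(
  series=[
    [0.005,-0.1,0,0,0,0,0],
    [0.02,-0.3,0,0,0,0,0],
    [0.05,-0.5,0,0,0,0,0],
    [0.05,-0.5,0.3,0,0,0,0],
    [0,0,1,0,0,0,0],
    [0,0,1,0,0,0,0],
    [0,0,1,0,0,0,0],
    [0,0,1,0,0,0,0],
    [0,0,1,0,0,0,0],
  ],
)

```text
t: 31.2
tool_pos: [0.5727, -0.0902, 0.2145]
tool_rot: [2.077, 2.357, 0.001]
contact_force: [0.1, 0.4, -0.9]
opening: -0.0002
```

Request:
carry_out(
  series=[
    [0,-1,0.3,0,0,0,0],
    [0,-1,0,0,0,0,0],
    [0,-1,0,0,0,0,0],
    [0,-1,0,0,0,0,0],
    [0,-1,0,0,0,0,0],
    [0,-1,0,0,0,0,0],
    [0,0,0,0,0,0,0],
  ],
)

```text
t: 31.9
tool_pos: [0.5723, -0.2428, 0.2208]
tool_rot: [2.08, 2.353, -0.001]
contact_force: [0.2, 0.9, -0.1]
opening: 0.0
```

```bash
python3 -c "
from h import *
o=ctrl.get_obs();print(o['t'],yaw(o),o['tool_pos'],o['contact_force'])
s=ctrl.get_image('side');cv2.imwrite('pics/s16c.png',cv2.resize(s['frame'][150:270,230:390],None,fx=5,fy=5,interpolation=2))
t=ctrl.get_image('top');cv2.imwrite('pics/t16c.png',cv2.resize(t['frame'][180:270,230:345],None,fx=6,fy=6,interpolation=2))
w=ctrl.get_image('wrist');save(w,'w16')
for im in (s,t):
  for n,z in [('rack_mid',.0835),('home',.0685),('end_stop',.0685)]:
    for p,c in mk(im,n): print(n,p,c,atz(im,p,z))
  for n,z in [('vial_a',0.012),('wash_bottle',0),('tip_box',0),('empty_tray',0),('jar',0)]:
    for p,c in mk(im,n): print(n,p.round(1),c,atz(im,p,0).round(4))
"
```

```text
31.9 1.6940231287105054 [ 0.57231075 -0.24280252  0.22084018] [ 0.24696996  0.89060824 -0.11927335]
rack_mid [281.624 205.002] 0.72 [ 0.57065772 -0.00879468  0.0835    ]
home [280.784 211.89 ] 0.61 [0.56478257 0.00115914 0.0685    ]
end_stop [268.912 229.32 ] 0.64 [0.55032518 0.0636515  0.0685    ]
vial_a [303.  183.7] 0.69 [ 0.6192 -0.1592  0.    ]
vial_a [271.2 195.2] 0.63 [ 0.6599 -0.065   0.    ]
wash_bottle [351.7 129.6] 0.72 [ 0.6489 -0.4414  0.    ]
tip_box [424.6 168.3] 0.82 [ 0.38   -0.4554  0.    ]
empty_tray [174.  332.1] 0.97 [0.5503 0.4066 0.    ]
jar [179.2 250.1] 0.97 [0.7174 0.2386 0.    ]
jar [291.9 214.9] 0.17 [ 0.569  -0.0506  0.    ]
rack_mid [272.776 219.198] 0.97 [ 0.54928774 -0.00101248  0.0835    ]
home [267.68  218.988] 0.82 [0.55238509 0.01525449 0.0685    ]
end_stop [252.504 214.62 ] 0.47 [0.56582398 0.06372647 0.0685    ]
vial_a [261.2 192.9] 0.4 [0.6526 0.0394 0.    ]
vial_a [290.6 192. ] 0.36 [ 0.6572 -0.0588  0.    ]
wash_bottle [401.5 191.9] 0.76 [ 0.663  -0.4316  0.    ]
wash_bottle [408.5 268.5] 0.44 [ 0.4062 -0.4472  0.    ]
tip_box [410.5 269.8] 0.95 [ 0.402  -0.4535  0.    ]
empty_tray [144.9 221.5] 0.56 [0.5504 0.4218 0.    ]
jar [201.6 171.1] 0.63 [0.7249 0.2411 0.    ]
jar [146.3 223.6] 0.46 [0.5434 0.4168 0.    ]
```

View pics/s16c.png

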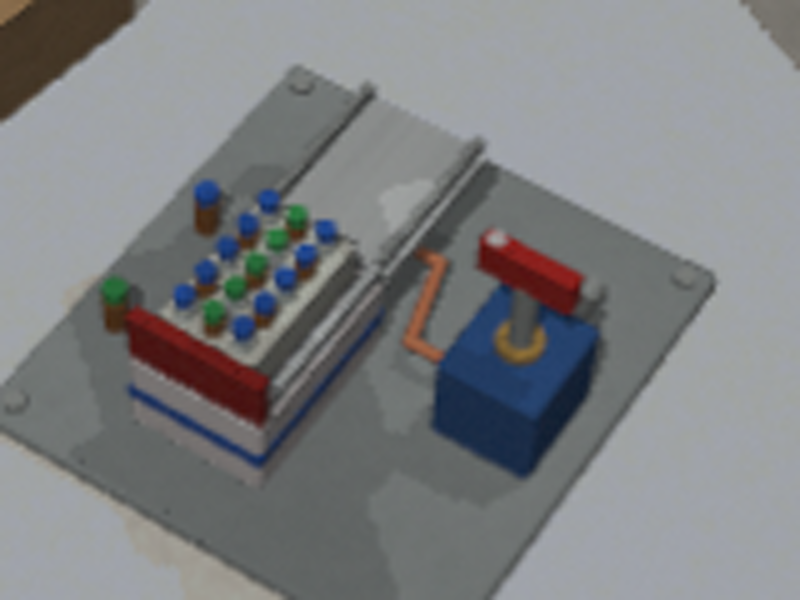

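View pics/t16c.png

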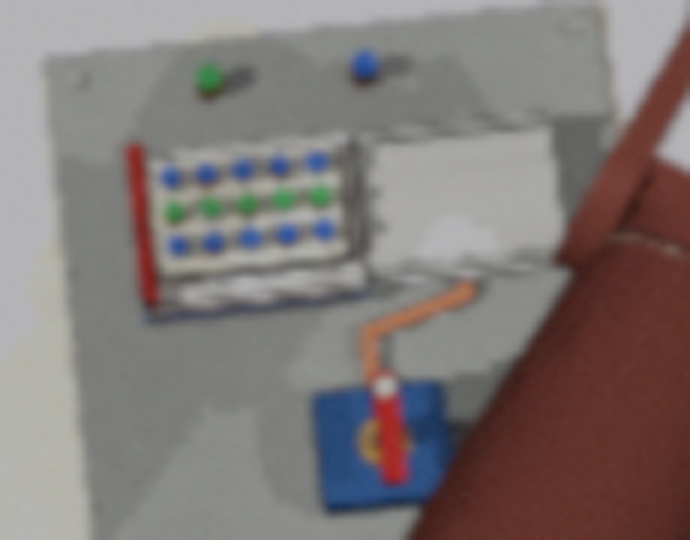

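View pics/w16.png

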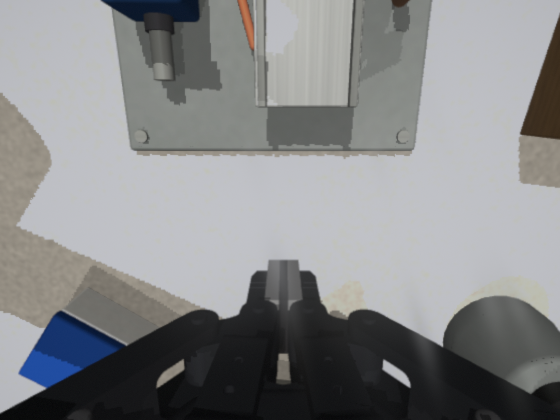

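Request:
carry_out(
  series=[
    [0,1,0.3,0,0,0,0],
    [0,1,0.3,0,0,0,0],
    [0,1,0.3,0,0,0,0],
    [0,1,0.3,0,0,0,0],
    [0,1,0.3,0,0,0,0],
    [0,1,0.3,0,0,0,0],
    [0,0.8,0,0,0,0,0],
    [0,0,0,0,0,0,0],
    [0,0,0,0,0,0,0],
  ],
)

```text
t: 33.75
tool_pos: [0.5726, -0.0694, 0.2652]
tool_rot: [2.075, 2.358, -0.001]
contact_force: [1.2, 1.0, 0.2]
opening: 0.0001
```

```bash
python3 -c "
from h import *
o=ctrl.get_obs();print(o['t'],yaw(o),o['tool_pos'],o['contact_force'])
w=ctrl.get_image('wrist');save(w,'w17')
cv2.imwrite('pics/w17c.png',cv2.resize(w['frame'][0:200,180:380],None,fx=3,fy=3))
"
```

```text
33.75 1.6984524563755876 [ 0.57263894 -0.06942325  0.26522519] [1.20909923 0.98277346 0.15368975]
```

View pics/w17.png

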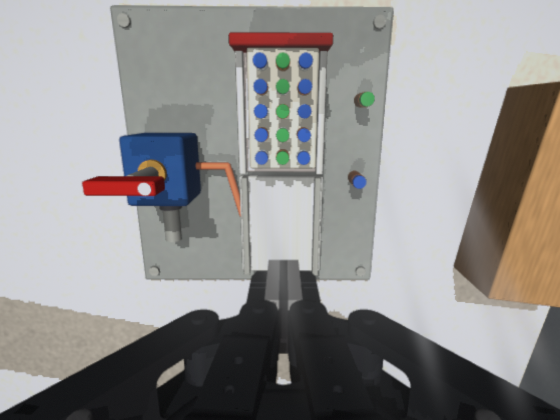

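View pics/w17c.png

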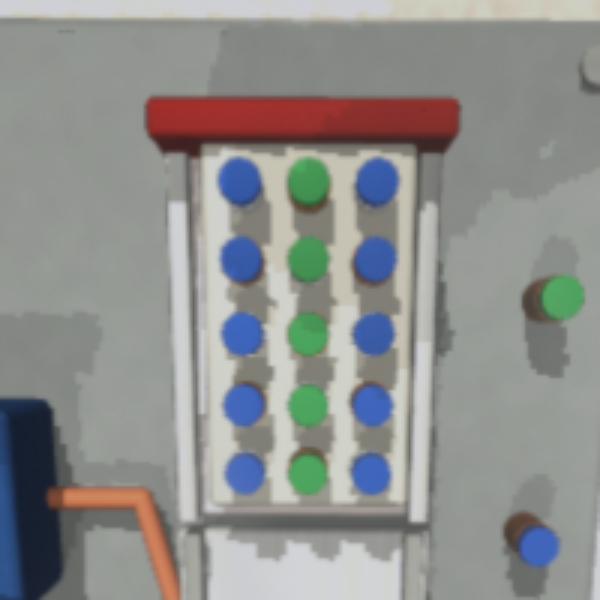

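```bash
python3 -c "
from station import ctrl
print(ctrl.finish_job(), ctrl.get_obs()['t'])"
```

```text
the job is handed in; nothing more can be done
the job is handed in; nothing more can be done
```

I lowered the lift, shut the valve, slid the rack home and handed the job in at about 34 s of the 72 s allowed. The hand-in gives no verdict, so the checks below are my own.

- **Lowering:** I opened the valve about 0.45 rad from where it started. The platform sank at about 7 mm/s, touched by nothing. My image estimate levelled off at 48.7 mm and stayed there, which I took as the 50 mm stop.
- **Valve:** I then turned it back to about 0 rad, with the handle lined up with the valve block. The torque read about 0.2 N m. That is only the normal turning stiffness, so I did not feel a distinct seat. It is clearly below the 0.12 rad that counts as shut.
- **Sliding:** I pushed the rack on its end face with 1 to 3 N. I stopped when the tool stopped advancing and the force climbed to about 11 N, under the 25 N limit.
- **Final pictures:** The wrist view shows the rack touching the red end stop, flat and between the rails. The two loose vials and the other things on the bench show no shift larger than the networks' scatter of about 1 cm.
- **Disagreement:** The network's estimates of the rack's centre from the two fixed cameras differed from each other by about 2 cm. For the final position I relied on the contact force and the close-up view instead.

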